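Nest the filling line's drip trays

ROBOT

A 6-joint arm with a two-finger parallel gripper is mounted at the origin on the work surface. World frame = base frame: x ahead of the robot, y to its left, z up, the work surface at z = 0. Lengths are in m, angles in degrees, forces in N, time in s.
With the tool pointing down it reaches from about 0.35 to 0.975 m from the base axis. Payload 7.1 kg.
Tool frame: the origin (TCP) lies on the centre line of the jaws, within the pads' length; the fingertips stand 22 mm ahead of it and the grasp point (between the pads) lies 3 mm ahead of it; z points along the fingers, y is the direction in which the jaws open and shut (so a half turn about z gives the same grasp; the last joint's range is limited). The gripper opens to 88 mm and grips with 3 to 60 N. Pads are 20 mm wide; open, the fingers measure 115 mm over their backs; the gripper's body (75 mm by 178 mm) begins 61 mm behind the grasp point.
Start: joints at [-72.307, 24.242, 93.386, -0, 62.372, -1.089], TCP at [0.201, -0.592, 0.245] pointing down, gripper open.
Joint ranges: [-172.04, 172.04], [-51.8, 120.97], [4.93, 147.93], [-75.15, 255.16], [6.16, 154.13], [-145.62, 145.62]. Speed limits (degrees/s): [136.94, 136.94, 172.46, 180, 180, 180].

INTERFACE

Orientations are given as a 3x3 rotation matrix whose columns are the frame's x, y, z axes.
In Python, from cell import bot gives the robot as it stands. The module is installed in compiled form; this text tells all that it offers.
- The arm moves only by the tool apply_moves, never from a script. Its argument "series" is a list of rows, each an object of numbers: "jaw": the closure, from 0 (fully open) to 1 (shut); "x", "y", "z": the shift along the tool's x, y, z in cm; "roll": the turn about the tool's z in rad. In form: [{"jaw": .., "x": .., "y": .., "z": .., "roll": ..}, ...]. A call has 1 to 5 rows; each row is the pose to reach, as a shift and turn from the pose commanded when the call began, along the tool's axes at that moment; what a row does not reach only later rows make up. A row lasts 1/10 s, in which the tool goes at most 50 mm and 8.59 degrees, less where a joint would pass 70% of its speed; a pose out of reach is approached as far as the arm can. A call with a gripper value outside its range is refused whole. The fingers move at their own pace and stop on an object; "newtons" is the grip in N (left out, the last holds). Time passes only in rows, so rows that repeat a pose let the fingers close. It gives the time, the measured TCP pose, the force and the opening at its end, in the units of the state.
- bot.get_obs(): the state, without advancing time (a new reading comes with each control period).
- bot.get_image(name): name is "scene" or "top" or "wrist"; returns a dict with "img" (480x640x3 uint8, red, green, blue), "depth" (480x640 float32, m along the optical axis (not along the pixel's ray), 0 where there is no reading), "fx", "fy", "cx", "cy" (pixels), "dist_coeffs" ([k1, k2, p1, p2, k3] as OpenCV has them; the pictures are not rectified), "pose" (4x4, takes a point from camera to world coordinates). Camera axes: x right, y up, looking along -z (the intrinsics and any distortion apply to the point x, -y, -z); pixel columns grow to the right and rows downward; lengths in m; the calibration is good to about 2 mm. A picture is of the moment at which its call begins.
- bot.finish_job(): hands the job in, once; it reports no verdict.
The state is a dict: "clock": time; "q": joint angles; "dq": joint speeds; "tau": joint torques, N m; "eef_pos": TCP position; "tool_rot": TCP orientation; "wrist_force": force on the tool from outside, world axes, zero at the start; "torque": the same for the moment, N m; "grip_width": finger opening in m.
Only numpy, scipy, OpenCV 4.12 (cv2) and the standard library are available. Lean on these libraries where they do the work, as an engineer would, in place of code of your own. Each camera call takes 0.05 s, during which the arm holds its last target.

TASK

Three of the steel drip trays on this bottling table are the same: one end square, the other round. Nest the two that stand on the bare table into the one on the black rubber mat, one above the other, each turned to match the outline of the tray below and fully seated, and leave the stack of three upright on the mat. Do not shift or knock over the other things on the table.

Things in the scene. Friction and masses are not known exactly. Their poses are not given: they have to be found in the camera images.
- mat: black rubber mat 200 x 130 mm, 4 mm thick, fixed on the table (somewhere else every time); origin at the centre of its underside, x along its 200 mm
- tray_base: loose steel drip tray on the mat, 0.25 kg give or take a third, 48 mm high. Outline from above: square end at x = -70 mm, parallel sides 60 mm apart to x = +40, round nose of 30 mm radius ending at x = +70. The upper 26 mm is an upright collar 3 mm thick; below it a foot 22 mm high is set back 6 mm (9 mm at the bottom). Origin: middle of length and width, on the underside; +x to the nose, z up
- tray_a: steel drip tray on the bare table, same shape, size, mass and frame as tray_base; balanced within 5 mm of the middle of its length; grip it from outside across the collar's parallel sides. Either of tray_a and tray_b may go in first
- tray_b: as tray_a. One tray's foot goes into another's collar with 3 mm play all round (6 mm at the foot's bottom edge) until its shoulder rests on the rim: its origin is then 26 mm above that of the tray below. The wrong way round it cannot go in
- tray_base_nose (a point): tip of the round nose of tray_base at the rim: 70 mm along its x and 48 mm above its underside
- tray_a_nose (a point): tip of the round nose of tray_a at the rim: 70 mm along its x and 48 mm above its underside
- tray_b_nose (a point): tip of the round nose of tray_b at the rim: 70 mm along its x and 48 mm above its underside
- square_tray: open rectangular steel tray 110 x 75 mm, 40 mm high; a bystander that does not belong to the set; origin at the centre of its underside
- bottle: clear upright bottle, 62 mm across and 170 mm tall, with a red cap; a bystander; origin at the centre of its underside
- jar: white jar, 72 mm across and 100 mm tall; a bystander; origin at the centre of its underside
- wrench: 170 mm wrench lying between the robot and the trays; a bystander; origin at the middle of its underside
- brush: 170 mm brush lying between the robot and the trays; a bystander; origin at the middle of its underside
Not all that is in view belongs to the job. Leave any purple look-alike of the tray_base alone.

How it is judged:
By the outcome, as a careful person would: the job done as asked, in the order asked, and still so for the second after the job is handed in, with the robot touching nothing.
It also fails if it takes over 70 s, if anything falls off the work surface, if the arm or the gripper's body presses on something with over 40 N, if the wrist force passes 120 N, or if a joint passes its speed limit or range.

## Working session

There is one attempt and no reset: what is moved stays moved. The work goes in short steps, Python scripts to look and compute and a tool call to move; the robot and the scene stay as the last step left them, time stands still between calls to the robot, and variables do not carry over. Pictures are saved under pics/ and viewed, and the job is handed in when it is done.

Besides the shell and the picture viewer there is one more tool, called as name(argument=value, ...), one argument or row to a line, values as JSON. apply_moves: Moves the arm, as the interface text tells. Its arguments: {"type":"object","properties":{"series":{"type":"array"},"newtons":{"type":"number"}},"required":["series"]}

```bash
mkdir -p pics
cat > h.py <<'E'
import numpy as np,cv2
from cell import bot
np.set_printoptions(precision=4,suppress=True)
def grab(n):
    d=bot.get_image(n); np.savez('last_%s.npz'%n,**{k:np.asarray(v) for k,v in d.items()}); return d
def load(n): 
    d=np.load('last_%s.npz'%n); return {k:d[k] for k in d}
def K(d): return np.array([[d['fx'],0,d['cx']],[0,d['fy'],d['cy']],[0,0,1]],float)
def rays(d,uv):
    p=cv2.undistortPoints(np.asarray(uv,float).reshape(-1,1,2),K(d),np.asarray(d['dist_coeffs'],float)).reshape(-1,2)
    c=np.c_[p[:,0],-p[:,1],-np.ones(len(p))]
    P=np.asarray(d['pose']); return P[:3,3],c@P[:3,:3].T
def onplane(d,uv,z):
    o,r=rays(d,uv); return o+r*((z-o[2])/r[:,2])[:,None]
def depthpts(d,uv):
    o,r=rays(d,uv); uv=np.asarray(uv).reshape(-1,2).astype(int)
    return o+r*np.asarray(d['depth'])[uv[:,1],uv[:,0]][:,None]
def proj(d,X):
    P=np.asarray(d['pose']); c=(np.asarray(X).reshape(-1,3)-P[:3,3])@P[:3,:3]
    c=c*[1,-1,-1]
    return cv2.projectPoints(c,np.zeros(3),np.zeros(3),K(d),np.asarray(d['dist_coeffs'],float))[0].reshape(-1,2)
def save(img,n): cv2.imwrite('pics/'+n,cv2.cvtColor(img,cv2.COLOR_RGB2BGR))
E
python3 - <<'E'
from h import *
for n in ['scene','top','wrist']:
    d=grab(n); save(d['img'],n+'0.png'); print(n,d['fx'],d['pose'],d['dist_coeffs'])
o=bot.get_obs(); print(o)
E
```

```text
scene 615.0293586697643 [[ 0.0781 -0.7998  0.5951  1.2934]
 [ 0.9969  0.0593 -0.0511 -0.1172]
 [ 0.0056  0.5973  0.802   1.1769]
 [ 0.      0.      0.      1.    ]] [-0.1864  0.      0.      0.      0.    ]
top 611.7667410939657 [[-0.0232  0.9983 -0.0534  0.3665]
 [-0.9997 -0.0232  0.0017 -0.0159]
 [ 0.0004  0.0534  0.9986  1.6941]
 [ 0.      0.      0.      1.    ]] [0.0565 0.     0.     0.     0.    ]
wrist 415.7040603625636 [[ 0.3224  0.9016  0.2883  0.2805]
 [-0.9466  0.3074  0.0972 -0.565 ]
 [-0.001  -0.3042  0.9526  0.3836]
 [ 0.      0.      0.      1.    ]] [-0.0858  0.      0.      0.      0.    ]
{'clock': 0.15, 'q': array([-72.309 ,  24.2734,  93.4194,   0.0004,  62.3723,  -1.0881]), 'dq': array([-0.0378, -0.0451, -0.173 ,  0.0943,  0.0224, -0.0329]), 'tau': array([  0.0003, -54.4984, -27.392 ,   0.0643,   0.0204,  -0.0001]), 'eef_pos': array([ 0.2011, -0.5913,  0.2441]), 'tool_rot': array([[ 0.9468,  0.3219, -0.0003],
       [ 0.3219, -0.9468,  0.0011],
       [ 0.    , -0.0011, -1.    ]]), 'wrist_force': array([ 0.3889,  0.1594, -0.2021]), 'torque': array([-0.0434, -0.0098,  0.0165]), 'grip_width': 0.08783792056837633}
```

View pics/scene0.png

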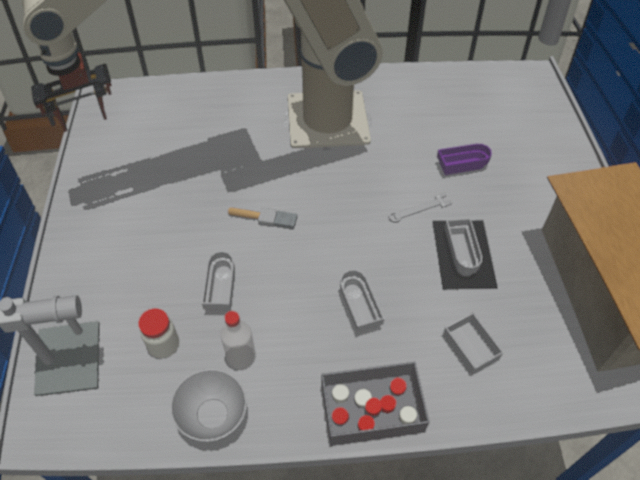

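View pics/top0.png

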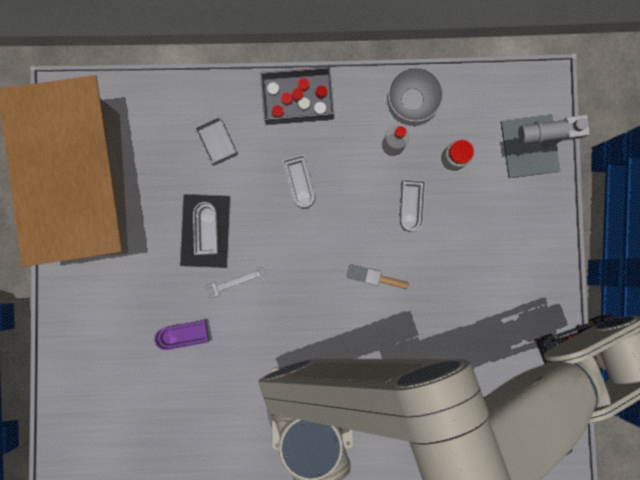

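View pics/wrist0.png

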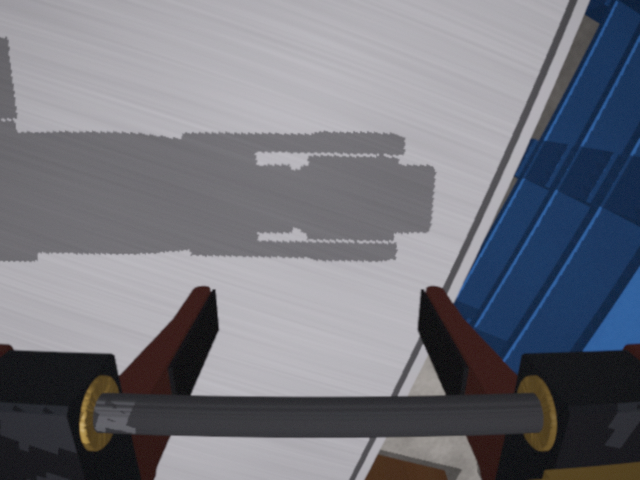

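Candidates (top view): (301,182) and (412,205) are steel with one round end on the bare table, so they are the pair. (205,230) is on the black mat, so it is the base. (182,335) is purple and gets left alone, and (216,140) is rectangular, so it is the square tray. I'll confirm this enlarged.

Run:
```python
from h import *
d=load('top'); im=d['img'][120:280,165:445]
save(cv2.resize(im,None,fx=2.8,fy=2.8,interpolation=cv2.INTER_CUBIC),'topcrop0.png')
s=load('scene')
im=s['img'][200:350,180:510]
save(cv2.resize(im,None,fx=2.4,fy=2.4,interpolation=cv2.INTER_CUBIC),'scenecrop0.png')
dep=d['depth']
for uv in [(301,165),(301,185),(412,205),(412,190),(205,240),(188,262),(350,220),(450,230)]:
    print(uv,depthpts(d,[uv])[0])
```

```text
(301, 165) [0.6636 0.0158 0.0013]
(301, 185) [0.6078 0.017  0.0001]
(412, 205) [ 0.5451 -0.2907 -0.0049]
(412, 190) [ 0.5865 -0.2912 -0.0001]
(205, 240) [0.4602 0.2845 0.0082]
(188, 262) [0.4007 0.3314 0.01  ]
(350, 220) [ 0.507  -0.1169 -0.0008]
(450, 230) [ 0.4728 -0.3935 -0.004 ]
```

View pics/topcrop0.png

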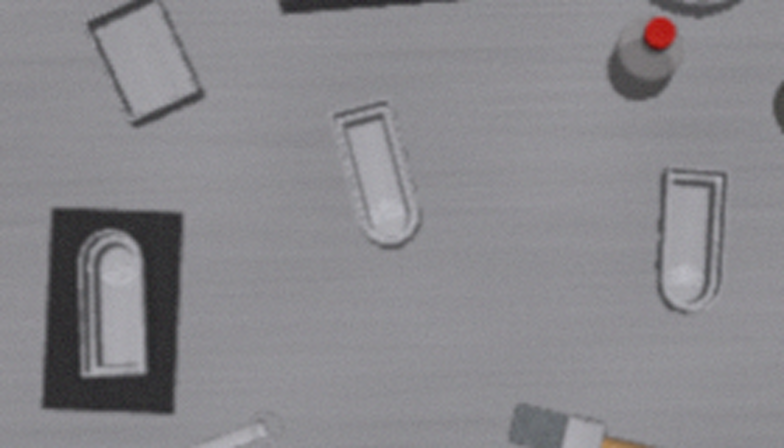

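View pics/scenecrop0.png

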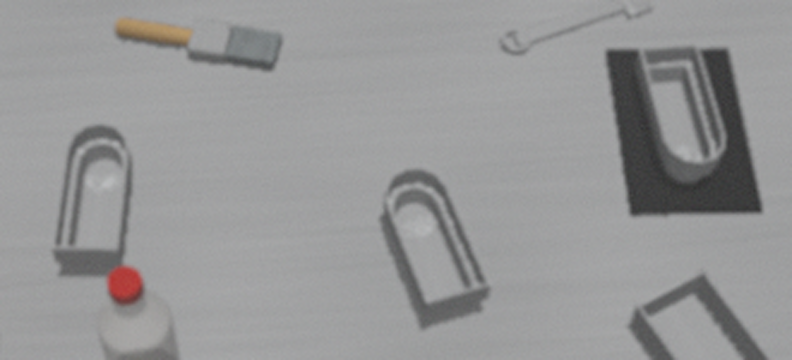

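Enlarged, both bare-table trays, top-crop (376,175) and (692,240), have one square and one round end, with their noses toward the robot. The base is at (112,303), with its nose away from the robot.

```bash
cat >> h.py <<'E'
def goto(x,y,z,psi):
    "print shift cm & roll to target TCP pose, heading psi deg of tool x"
    o=bot.get_obs(); R=o['tool_rot']; d=R.T@(np.array([x,y,z])-o['eef_pos'])*100
    cur=np.degrees(np.arctan2(R[1,0],R[0,0])); dr=(psi-cur+180)%360-180
    q1=np.degrees(np.arctan2(y,x)); q6=(q1+90-psi+180)%360-180
    print('t',o['clock'],'shift cm',d,'norm',np.linalg.norm(d),'roll',-np.radians(dr),'cur psi',cur,'q6 est',q6,'F',o['wrist_force'],'w',o['grip_width'],o['eef_pos'])
E
python3 - <<'E'
from h import *
d=load('top')
for n,a,b,z in [('a',(390,245),(362,108),.048),('b',(688,308),(696,172),.048),('base',(110,231),(113,374),.052)]:
    p=onplane(d,[(u/2.8+165,v/2.8+120) for u,v in (a,b)],z); v=p[0]-p[1]
    print(n,p.mean(0),np.linalg.norm(v),np.degrees(np.arctan2(v[1],v[0])))
print(onplane(d,[(395,142)],.0),onplane(d,[(400,132)],.17))
goto(.475,-.29,.25,-3.5)
E
```

```text
a [0.6065 0.0206 0.048 ] 0.1358644707107646 -169.77924143768934
b [ 0.5377 -0.2825  0.048 ] 0.13185284495975336 174.8964634761507
base [0.49   0.2767 0.052 ] 0.13751533831746865 0.3934828102239675
[[ 0.7221 -0.2479  0.    ]] [[ 0.7114 -0.2379  0.17  ]]
t 0.15 shift cm [ 35.6317 -19.7144  -0.5662] norm 40.72586352656957 roll 0.3888404952555394 cur psi 18.7789192819191 q6 est 62.094836334074955 F [ 0.3889  0.1594 -0.2021] w 0.08783792056837633 [ 0.2011 -0.5913  0.2441]
```

apply_moves(
  series=[
    {"jaw": 0,"x": 4,"y": -2.2,"z": -0.5,"roll": 0.06},
    {"jaw": 0,"x": 8,"y": -4.4,"z": -0.5,"roll": 0.12},
    {"jaw": 0,"x": 12,"y": -6.6,"z": -0.5,"roll": 0.2},
    {"jaw": 0,"x": 16,"y": -8.8,"z": -0.5,"roll": 0.3},
    {"jaw": 0,"x": 20,"y": -11,"z": -0.5,"roll": 0.39},
  ],
)

```text
clock: 0.65
eef_pos: [0.356, -0.4216, 0.2496]
tool_rot: [[0.998, -0.067, -0.0], [-0.067, -0.998, 0.0], [-0.0, -0.0, -1.0]]
wrist_force: [-0.0, -0.2, 0.3]
grip_width: 0.0877
```

```bash
python3 -c "
from h import *
goto(.475,-.29,.25,-3.5)"
```

```text
t 0.65 shift cm [ 10.9971 -13.9263  -0.0424] norm 17.744910496335674 roll -0.0054718469129131945 cur psi -3.8135137342516177 q6 est 62.094836334074955 F [-0.0129 -0.2432  0.2709] w 0.08766000057229292 [ 0.356  -0.4216  0.2496]
```

apply_moves(
  series=[
    {"jaw": 0,"x": 2.8,"y": -3.5,"z": 0},
    {"jaw": 0,"x": 5.5,"y": -7,"z": 0},
    {"jaw": 0,"x": 8.3,"y": -10.5,"z": 0},
    {"jaw": 0,"x": 11,"y": -13.9,"z": 0},
    {"jaw": 0,"x": 11,"y": -13.9,"z": 0},
  ],
)

```text
$.series[0]: bad value
```

```bash
python3 -c "
from h import *
d=grab('wrist'); save(d['img'],'w1.png'); np.savez('w1.npz',**d)
print(d['pose'],bot.get_obs()['eef_pos'])"
```

```text
[[-0.066   0.9505  0.3036  0.4397]
 [-0.9978 -0.063  -0.0199 -0.4278]
 [ 0.0002 -0.3042  0.9526  0.3892]
 [ 0.      0.      0.      1.    ]] [ 0.3593 -0.4173  0.2494]
```

View pics/w1.png

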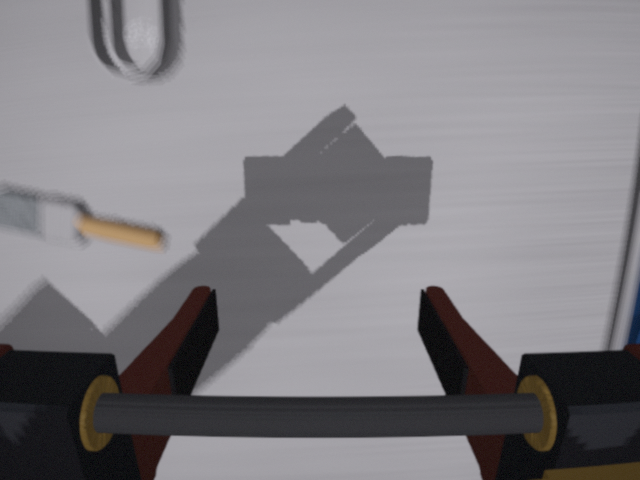

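Every row needs all keys, so I'll include roll. The picture shows the tray's round nose at the top left (140,75), which means the tool isn't there yet.

apply_moves(
  series=[
    {"jaw": 0,"x": 2.8,"y": -3.5,"z": 0,"roll": 0},
    {"jaw": 0,"x": 5.5,"y": -7,"z": 0,"roll": 0},
    {"jaw": 0,"x": 8.3,"y": -10.5,"z": 0,"roll": 0},
    {"jaw": 0,"x": 11,"y": -13.9,"z": 0,"roll": 0},
    {"jaw": 0,"x": 11,"y": -13.9,"z": 0,"roll": 0},
  ],
)

```text
clock: 1.2
eef_pos: [0.4761, -0.2882, 0.2496]
tool_rot: [[0.998, -0.057, 0.001], [-0.057, -0.998, 0.001], [0.001, -0.001, -1.0]]
wrist_force: [0.1, 0.3, 0.8]
grip_width: 0.0878
```

```bash
python3 -c "
from h import *
d=grab('wrist'); save(d['img'],'w2.png'); np.savez('w2.npz',**d)
print(d['pose'],bot.get_obs()['eef_pos'])"
```

```text
[[-0.0566  0.9513  0.3029  0.5597]
 [-0.9984 -0.0538 -0.0175 -0.2937]
 [-0.0003 -0.3034  0.9528  0.3892]
 [ 0.      0.      0.      1.    ]] [ 0.4747 -0.2897  0.2495]
```

View pics/w2.png

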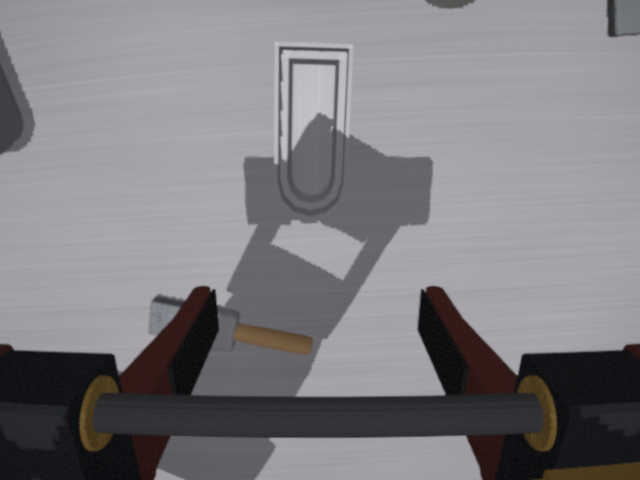

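```bash
python3 -c "
from h import *
d=dict(np.load('w2.npz')); im=d['img'][30:230,230:400]
save(cv2.resize(im,None,fx=3,fy=3,interpolation=cv2.INTER_CUBIC),'w2c.png')
g=cv2.cvtColor(d['img'],cv2.COLOR_RGB2GRAY)
for r in (80,100,120,170): print(r,g[r,262:365])
for p in [(313,100),(250,100),(313,170)]: print(depthpts(d,[p]))
"
```

```text
80 [165 166 166 165 165 164 164 165 164 164 164 167 176 186 187 180 147 100
  89 113 139 170 186 191 190 179 146 102  81  89 129 167 184 187 187 189
 188 191 191 190 191 190 189 189 190 190 190 189 190 191 192 192 190 189
 191 193 194 194 193 191 190 190 190 189 188 187 189 188 189 187 187 182
 162 118  93  95 135 175 186 188 188 189 185 173 139 136 166 182 183 176
 167 162 161 162 161 161 161 161 162 162 161 161 162]
100 [165 165 165 165 165 164 163 166 165 164 165 169 178 186 187 177 143  97
  92 128 165 186 192 192 189 175 140  94  83 100 143 174 187 188 189 190
 191 192 192 192 191 191 192 191 192 193 191 191 192 194 195 193 192 192
 192 195 195 195 192 191 191 192 190 189 190 189 190 190 189 188 185 168
 129  96  95 130 169 187 190 190 190 189 179 141 133 168 182 185 178 171
 167 167 168 166 167 167 166 167 167 166 167 166 167]
120 [164 164 164 165 163 164 164 165 164 164 165 169 179 187 187 175 138  99
 107 153 182 191 193 193 187 166 122  88  85 113 154 180 188 190 189 191
 191 193 194 192 192 190 192 192 193 192 189 183 172 152 135 122 112 107
 107 108 107 106 104 103 106 104 103 104 102 104 104 105 107 106 107 106
  95  95 124 168 186 190 190 190 190 180 147 134 167 184 186 179 169 164
 163 162 163 164 162 162 163 164 162 163 164 163 163]
170 [104 101 101 102 102 102 102 101 103 104 103 101 102 102 100  92  80  77
  90 100 102 104 104 102  98  85  79  73  75  85  96 101 101 100 102 103
 102 105 102 101 103 102 105 105 103 104 103 102 105 104 103 104 104 105
 106 104 104 102 104 103 103 102 100 102 101 103 100 101  96  85  76  77
  82  97 103 101 103 102 102  95  85  88  96  99 104  98  99 103 100 101
 101 102 103 102 101 103 101 103 102 102 103 100 103]
[[ 0.5665 -0.2897  0.0018]]
[[ 0.57   -0.2332  0.    ]]
[[ 0.5043 -0.286   0.0046]]
```

View pics/w2c.png

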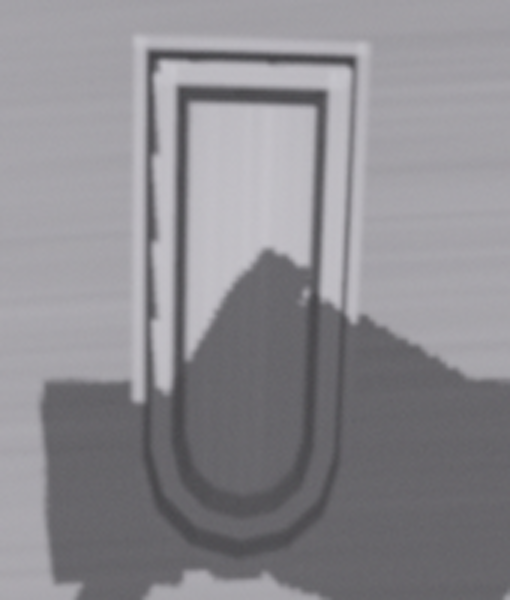

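```bash
python3 -c "
from h import *
d=dict(np.load('w2.npz'))
uv=[(275,42.3),(352.7,44.3),(273.7,100),(351,100),(273.7,120),(350.5,120),(311,215)]
p=onplane(d,uv,.048); print(p)
print(np.linalg.norm(p[0]-p[1]),np.linalg.norm(p[2]-p[3]))
v=p[6]-(p[0]+p[1])/2; print(np.linalg.norm(v),np.degrees(np.arctan2(v[1],v[0])),(p[6]+(p[0]+p[1])/2)/2)
for a,b in [(2,0),(3,1),(4,0),(5,1)]:
  v=p[a]-p[b];print(np.degrees(np.arctan2(v[1],v[0])))
goto(.505,-.287,.17,-3.5)
"
```

```text
[[ 0.6101 -0.2637  0.048 ]
 [ 0.6053 -0.3228  0.048 ]
 [ 0.5676 -0.2593  0.048 ]
 [ 0.5641 -0.32    0.048 ]
 [ 0.5522 -0.258   0.048 ]
 [ 0.5488 -0.319   0.048 ]
 [ 0.4727 -0.2829  0.048 ]]
0.05929806316882353 0.060775642300015094
0.13542504706079708 175.59276322732012 [ 0.5402 -0.2881  0.048 ]
174.02932409299717
176.0081843895753
174.3503218266294
176.11711594641721
t 1.25 shift cm [ 3.0098 -0.4397  7.9469] norm 8.509112678297777 roll 0.003290080295332119 cur psi -3.311492284818327 q6 est 63.88970175142859 F [-0.3243  0.0988 -0.5025] w 0.0873484950973656 [ 0.4747 -0.2897  0.2495]
```

apply_moves(
  series=[
    {"jaw": 0,"x": 1.5,"y": -0.2,"z": 4,"roll": 0.0},
    {"jaw": 0,"x": 2.5,"y": -0.4,"z": 7,"roll": 0.025},
    {"jaw": 0,"x": 2.5,"y": -0.4,"z": 7,"roll": 0.025},
  ],
)

```text
clock: 1.55
eef_pos: [0.4965, -0.2884, 0.1759]
tool_rot: [[0.996, -0.087, -0.006], [-0.087, -0.996, 0.004], [-0.007, -0.003, -1.0]]
wrist_force: [-1.3, 0.6, 0.2]
grip_width: 0.0875
```

```bash
python3 -c "
from h import *
d=grab('wrist'); save(d['img'],'w3.png'); np.savez('w3.npz',**d)
im=d['img'][0:300,180:460]
save(cv2.resize(im,None,fx=2,fy=2,interpolation=cv2.INTER_CUBIC),'w3c.png')
"
```

```text
(no output)
```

View pics/w3c.png

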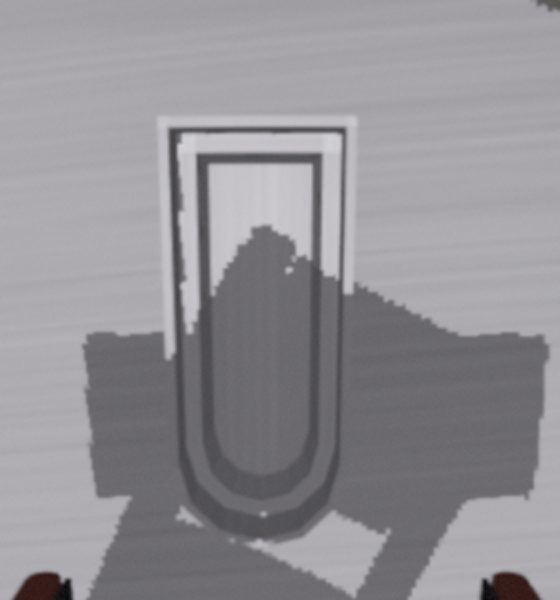

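The tray sits square in view, with its rim corners at (258.5,58.5) and (359,58.5). I'll triangulate those against the previous view.

```bash
cat >> h.py <<'E'
def tri(d1,u1,d2,u2):
    o1,r1=rays(d1,[u1]);o2,r2=rays(d2,[u2]);r1=r1[0];r2=r2[0]
    s=np.linalg.lstsq(np.c_[r1,-r2],o2-o1,rcond=None)[0]
    a=o1+s[0]*r1;b=o2+s[1]*r2; return (a+b)/2,np.linalg.norm(a-b)
E
python3 -c "
from h import *
a=dict(np.load('w2.npz'));b=dict(np.load('w3.npz'))
for u,v in [((275,42.3),(258.5,58.5)),((352.7,44.3),(359,58.5))]: print(tri(a,u,b,v))
p=onplane(b,[(258.5,58.5),(359,58.5),(261,125),(357.5,125)],.048);print(p)
m=(p[0]+p[1])/2;n=(p[2]+p[3])/2;v=n-m
print(np.linalg.norm(p[0]-p[1]),np.linalg.norm(p[2]-p[3]),np.degrees(np.arctan2(v[1],v[0])))
w=p[0]-p[1];print('edge heading',np.degrees(np.arctan2(w[1],w[0])))
t=np.radians(175.2);print('centre',m+.07*np.array([np.cos(t),np.sin(t),0]))
goto(.538,-.2875,.033,-4.8)
"
```

```text
(array([ 0.6106, -0.2634,  0.0477]), np.float64(0.001055349825120204))
(array([ 0.6058, -0.3234,  0.0447]), np.float64(0.00046590571892858313))
[[ 0.6109 -0.263   0.048 ]
 [ 0.6055 -0.3232  0.048 ]
 [ 0.5717 -0.2598  0.048 ]
 [ 0.5664 -0.3199  0.048 ]]
0.06044485548108344 0.06028461778810294 175.1613816439445
edge heading 84.90141431293542
centre [ 0.5385 -0.2873  0.048 ]
t 1.6 shift cm [ 4.1286 -0.4848 14.4834] norm 15.068132667558064 roll -0.003248308378519869 cur psi -4.986114360646183 q6 est 66.68054932096553 F [-0.0291  1.4333  0.327 ] w 0.08787358705589919 [ 0.4971 -0.2891  0.178 ]
```

apply_moves(
  series=[
    {"jaw": 0,"x": 4.1,"y": -0.5,"z": 2,"roll": 0.0},
    {"jaw": 0,"x": 4.1,"y": -0.5,"z": 6,"roll": 0},
    {"jaw": 0,"x": 4.1,"y": -0.5,"z": 10,"roll": 0},
    {"jaw": 0,"x": 4.1,"y": -0.5,"z": 13.2,"roll": 0},
    {"jaw": 0,"x": 4.1,"y": -0.5,"z": 13.2,"roll": 0},
  ],
)

```text
clock: 2.1
eef_pos: [0.5374, -0.2873, 0.0454]
tool_rot: [[0.996, -0.087, -0.005], [-0.087, -0.996, 0.003], [-0.005, -0.002, -1.0]]
wrist_force: [0.2, -0.4, -0.5]
grip_width: 0.0879
```

```bash
python3 -c "
from h import *
goto(.5385,-.2873,.046,-4.8)"
```

```text
t 2.1 shift cm [ 0.1054 -0.0118 -0.0566] norm 0.12021297646362639 roll -0.0036543213451799062 cur psi -5.009377190063379 q6 est 66.71923005557227 F [ 0.1987 -0.4356 -0.5434] w 0.0878932184846343 [ 0.5374 -0.2873  0.0454]
```

apply_moves(
  series=[
    {"jaw": 1,"x": 0,"y": 0,"z": 0,"roll": 0},
    {"jaw": 1,"x": 0,"y": 0,"z": 0,"roll": 0},
    {"jaw": 1,"x": 0,"y": 0,"z": 0,"roll": 0},
    {"jaw": 1,"x": 0,"y": 0,"z": 0,"roll": 0},
    {"jaw": 1,"x": 0,"y": 0,"z": 0,"roll": 0},
  ],
  newtons=30,
)

```text
clock: 2.6
eef_pos: [0.541, -0.2878, 0.0496]
tool_rot: [[0.996, -0.087, 0.002], [-0.087, -0.996, -0.001], [0.002, 0.001, -1.0]]
wrist_force: [-1.4, 1.6, 9.3]
grip_width: 0.0599
```

apply_moves(
  series=[
    {"jaw": 1,"x": 0,"y": 0,"z": 0,"roll": 0},
    {"jaw": 1,"x": 0,"y": 0,"z": 0,"roll": 0},
  ],
)

```text
clock: 2.8
eef_pos: [0.541, -0.2879, 0.0496]
tool_rot: [[0.996, -0.087, 0.002], [-0.087, -0.996, -0.001], [0.002, 0.001, -1.0]]
wrist_force: [-1.6, 1.1, 8.9]
grip_width: 0.0597
```

```bash
python3 -c "
from h import *
o=bot.get_obs();print(o['eef_pos'],o['wrist_force'],o['torque'],o['grip_width'])
d=grab('wrist'); save(d['img'],'w4.png')"
```

```text
[ 0.541  -0.2879  0.0496] [-1.6166  1.0886  8.8865] [ 0.2652  0.2161 -0.0427] 0.05972595427082053
```

View pics/w4.png

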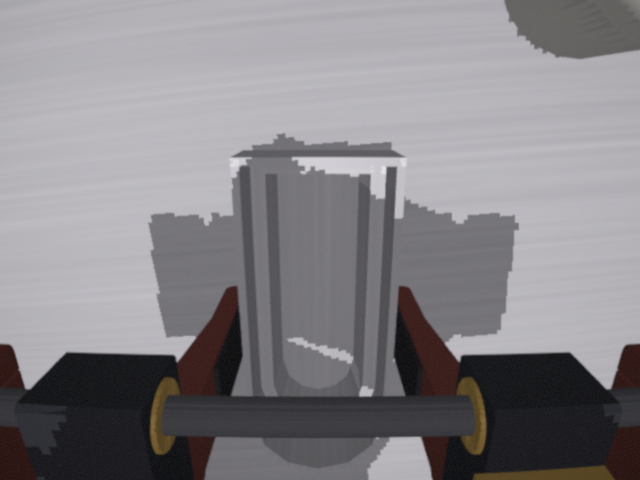

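apply_moves(
  series=[
    {"jaw": 1,"x": 0,"y": 0,"z": -2,"roll": 0},
    {"jaw": 1,"x": 0,"y": 0,"z": -6,"roll": 0},
    {"jaw": 1,"x": 0,"y": 0,"z": -10,"roll": 0},
    {"jaw": 1,"x": 0,"y": 0,"z": -14,"roll": 0},
    {"jaw": 1,"x": 0,"y": 0,"z": -14,"roll": 0},
  ],
)

```text
clock: 3.35
eef_pos: [0.543, -0.289, 0.1939]
tool_rot: [[0.996, -0.087, 0.009], [-0.087, -0.996, -0.005], [0.01, 0.004, -1.0]]
wrist_force: [0.6, -1.1, -1.7]
grip_width: 0.06
```

```bash
python3 -c "
from h import *
o=bot.get_obs();print(o['eef_pos'],o['wrist_force'],o['torque'],o['grip_width'])
d=grab('wrist'); save(d['img'],'w5.png')
goto(.49,.277,.2,180)
print(o['q'])"
```

```text
[ 0.543  -0.289   0.1939] [ 0.5566 -1.1469 -1.6655] [-0.0264 -0.0291  0.0002] 0.05999943629257008
t 3.4 shift cm [-10.0395 -55.855   -1.1133] norm 56.76096967566336 roll 3.054597896771951 cur psi -4.984432405429297 q6 est -60.52025814358858 F [-0.3374  0.1853 -2.7032] w 0.05983018900266415 [ 0.5415 -0.2882  0.1909]
[-29.1287  26.6213  97.1989  -0.0039  55.5788  65.8557]
```

View pics/w5.png

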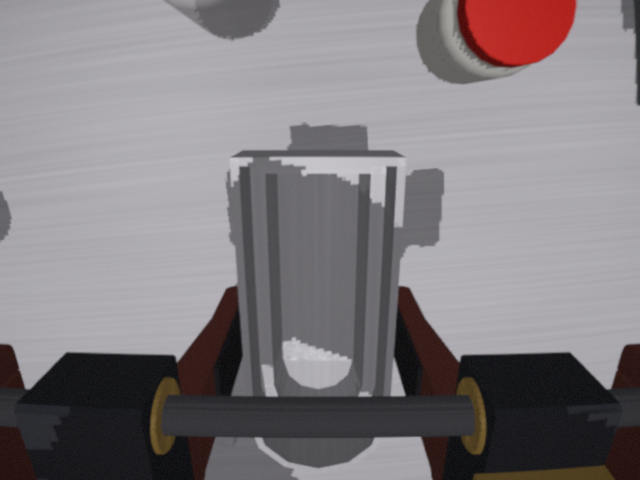

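apply_moves(
  series=[
    {"jaw": 1,"x": 0,"y": -2,"z": -2,"roll": -0.1},
    {"jaw": 1,"x": 0,"y": -6,"z": -4,"roll": -0.24},
    {"jaw": 1,"x": 0.5,"y": -10,"z": -4.5,"roll": -0.38},
    {"jaw": 1,"x": 0.7,"y": -14,"z": -4.5,"roll": -0.52},
    {"jaw": 1,"x": 0.9,"y": -18,"z": -4.5,"roll": -0.66},
  ],
)

```text
clock: 3.9
eef_pos: [0.5637, -0.1072, 0.2311]
tool_rot: [[0.837, 0.547, -0.003], [0.547, -0.837, 0.001], [-0.002, -0.002, -1.0]]
wrist_force: [0.6, 0.1, -3.1]
grip_width: 0.0592
```

```bash
python3 -c "
from h import *
goto(.62,.277,.24,180)"
```

```text
t 3.9 shift cm [ 25.718  -29.0957  -0.8888] norm 38.84284938304369 roll -2.563250503761074 cur psi 33.136564299708276 q6 est -65.92614078086525 F [ 0.5708  0.0752 -3.0899] w 0.05922970837053254 [ 0.5637 -0.1072  0.2311]
```

apply_moves(
  series=[
    {"jaw": 1,"x": 2.7,"y": -3,"z": -0.5,"roll": -0.14},
    {"jaw": 1,"x": 5.4,"y": -6,"z": -0.8,"roll": -0.28},
    {"jaw": 1,"x": 8.1,"y": -9,"z": -0.8,"roll": -0.42},
    {"jaw": 1,"x": 10.8,"y": -12,"z": -0.8,"roll": -0.56},
    {"jaw": 1,"x": 13.5,"y": -15,"z": -0.8,"roll": -0.7},
  ],
)

```text
clock: 4.4
eef_pos: [0.5957, 0.0919, 0.2386]
tool_rot: [[0.288, 0.958, -0.003], [0.958, -0.288, -0.001], [-0.002, -0.003, -1.0]]
wrist_force: [1.0, -0.6, -2.2]
grip_width: 0.0598
```

```bash
python3 -c "
from h import *
goto(.62,.277,.24,180)"
```

```text
t 4.4 shift cm [18.4302 -2.999  -0.163 ] norm 18.67327887878507 roll -1.862800657894958 cur psi 73.2693842284258 q6 est -65.92614078086525 F [ 0.9726 -0.5555 -2.2368] w 0.05977834601111317 [0.5957 0.0919 0.2386]
```

apply_moves(
  series=[
    {"jaw": 1,"x": 3.7,"y": -0.6,"z": 0,"roll": -0.14},
    {"jaw": 1,"x": 7.4,"y": -1.2,"z": 0,"roll": -0.28},
    {"jaw": 1,"x": 11,"y": -1.8,"z": 0,"roll": -0.42},
    {"jaw": 1,"x": 14.7,"y": -2.4,"z": 0,"roll": -0.56},
    {"jaw": 1,"x": 18.4,"y": -3,"z": 0,"roll": -0.7},
  ],
)

```text
clock: 4.9
eef_pos: [0.621, 0.2761, 0.2381]
tool_rot: [[-0.397, 0.918, -0.004], [0.918, 0.397, -0.002], [-0.0, -0.004, -1.0]]
wrist_force: [-0.0, -0.3, -3.0]
grip_width: 0.0598
```

apply_moves(
  series=[
    {"jaw": 1,"x": 0,"y": 0,"z": 0,"roll": -0.14},
    {"jaw": 1,"x": 0,"y": 0,"z": 0,"roll": -0.28},
    {"jaw": 1,"x": 0,"y": 0,"z": 0,"roll": -0.42},
    {"jaw": 1,"x": 0,"y": 0,"z": 0,"roll": -0.56},
    {"jaw": 1,"x": 0,"y": 0,"z": 0,"roll": -0.7},
  ],
)

```text
clock: 5.4
eef_pos: [0.621, 0.2746, 0.2379]
tool_rot: [[-0.895, 0.446, -0.004], [0.446, 0.895, -0.002], [0.003, -0.003, -1.0]]
wrist_force: [0.2, -0.3, -1.4]
grip_width: 0.0597
```

apply_moves(
  series=[
    {"jaw": 1,"x": 0,"y": 0,"z": 0,"roll": -0.14},
    {"jaw": 1,"x": 0,"y": 0,"z": 0,"roll": -0.28},
    {"jaw": 1,"x": 0,"y": 0,"z": 0,"roll": -0.4},
    {"jaw": 1,"x": 0,"y": 0,"z": 0,"roll": -0.4},
    {"jaw": 1,"x": 0,"y": 0,"z": 0,"roll": -0.4},
  ],
)

```text
clock: 5.9
eef_pos: [0.6215, 0.2748, 0.239]
tool_rot: [[-0.997, 0.072, -0.002], [0.072, 0.997, -0.001], [0.002, -0.001, -1.0]]
wrist_force: [0.3, -0.7, -3.0]
grip_width: 0.0598
```

```bash
python3 -c "
from h import *
d=grab('wrist'); save(d['img'],'w6.png'); np.savez('w6.npz',**d)
goto(.62,.277,.24,180)"
```

```text
t 5.95 shift cm [ 0.1809  0.208  -0.0631] norm 0.2828296600155054 roll -0.07166001624268062 cur psi 175.89418350945547 q6 est -65.92614078086525 F [ 0.8978  0.4198 -2.3591] w 0.05988252548515827 [0.6217 0.2748 0.2394]
```

View pics/w6.png

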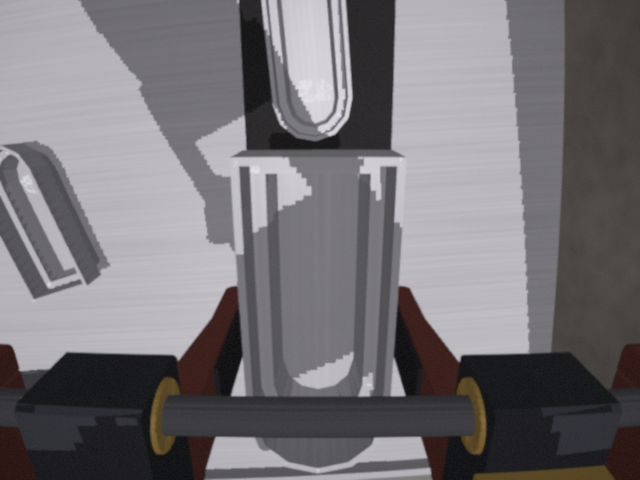

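apply_moves(
  series=[
    {"jaw": 1,"x": 0.4,"y": 0.2,"z": -4,"roll": -0.07},
    {"jaw": 1,"x": 0.4,"y": 0.2,"z": -8,"roll": -0.07},
    {"jaw": 1,"x": 0.4,"y": 0.2,"z": -11,"roll": -0.07},
    {"jaw": 1,"x": 0.4,"y": 0.2,"z": -11,"roll": -0.07},
    {"jaw": 1,"x": 0.4,"y": 0.2,"z": -11,"roll": -0.07},
  ],
)

```text
clock: 6.45
eef_pos: [0.6181, 0.2772, 0.3502]
tool_rot: [[-1.0, 0.0, 0.0], [0.0, 1.0, 0.0], [-0.0, 0.0, -1.0]]
wrist_force: [0.1, 0.1, -3.4]
grip_width: 0.0598
```

```bash
python3 -c "
from h import *
d=grab('wrist'); save(d['img'],'w7.png'); np.savez('w7.npz',**d)
save(cv2.resize(d['img'][0:200,220:420],None,fx=3,fy=3,interpolation=cv2.INTER_CUBIC),'w7c.png')
goto(.62,.277,.24,180)"
```

```text
t 6.5 shift cm [-0.2681  0.0186 10.8754] norm 10.878762142926094 roll 0.00022151289933392885 cur psi -179.9873082457604 q6 est -65.92614078086525 F [ 0.0271 -0.1676 -3.3536] w 0.0598518257654871 [0.6176 0.2769 0.3488]
```

View pics/w7c.png

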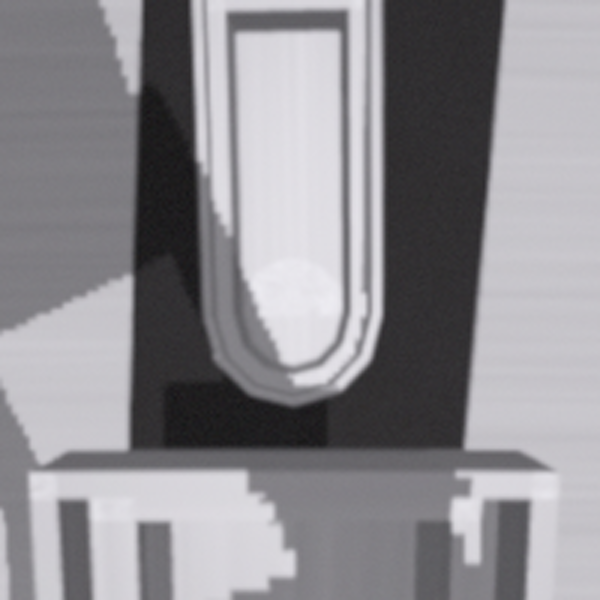

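apply_moves(
  series=[
    {"jaw": 1,"x": 1.2,"y": 4,"z": 0,"roll": 0},
    {"jaw": 1,"x": 1.2,"y": 5,"z": 0,"roll": 0},
    {"jaw": 1,"x": 1.2,"y": 5,"z": 0,"roll": 0},
  ],
)

```text
clock: 6.8
eef_pos: [0.6053, 0.3283, 0.348]
tool_rot: [[-1.0, -0.003, -0.003], [-0.003, 1.0, -0.002], [0.003, -0.002, -1.0]]
wrist_force: [0.2, -1.2, -2.7]
grip_width: 0.0601
```

```bash
python3 -c "
from h import *
d=grab('wrist'); save(d['img'],'w8.png'); np.savez('w8.npz',**d)
save(cv2.resize(d['img'][0:200,150:350],None,fx=3,fy=3,interpolation=cv2.INTER_CUBIC),'w8c.png')
goto(.62,.277,.24,180)"
```

```text
t 6.85 shift cm [-1.456  -5.0139 10.851 ] norm 12.041728027161392 roll 0.002271406597025391 cur psi -179.8698579884323 q6 est -65.92614078086525 F [ 0.1366 -0.5376 -2.0086] w 0.06010210246556953 [0.6056 0.3273 0.3485]
```

View pics/w8c.png

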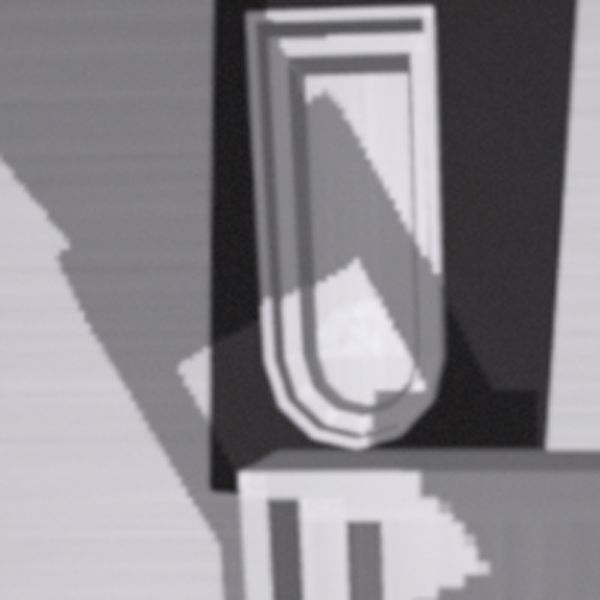

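```bash
cat > meas.py <<'E'
from h import *
a=dict(np.load('w7.npz'));b=dict(np.load('w8.npz'));c=dict(np.load('w6.npz'))
f7=lambda u,v:(220+(u+.5)/3-.5,(v+.5)/3-.5)
f8=lambda u,v:(150+(u+.5)/3-.5,(v+.5)/3-.5)
print('nose tri',tri(a,f7(293,406),b,f8(357,449)), tri(c,(313,139),b,f8(357,449)))
for z in (.052,):
    pb=onplane(b,[f8(244,11),f8(434,6),f8(357,449),f8(262,280),f8(441,260)],z);pa=onplane(a,[f7(197,150),f7(383,150),f7(206,310),f7(382,310),f7(293,406)],z)
    print('w8',pb,'\nw7',pa)
    h=lambda v:np.degrees(np.arctan2(v[1],v[0]))
    m=(pb[0]+pb[1])/2
    print('w8 width',np.linalg.norm(pb[0]-pb[1]),'len',np.linalg.norm(pb[2]-m),'hd',h(pb[2]-m),'edge',h(pb[0]-pb[1])+90,'sides',h(pb[3]-pb[0]),h(pb[4]-pb[1]),'centre',(m+pb[2])/2)
    m1=(pa[0]+pa[1])/2;m2=(pa[2]+pa[3])/2
    print('w7 width',np.linalg.norm(pa[0]-pa[1]),np.linalg.norm(pa[2]-pa[3]),'hd',h(pa[4]-m1),'sides',h(pa[2]-pa[0]),h(pa[3]-pa[1]))
# held tray corners, rim height unknown: depth of rim
for d,n in((a,'7'),(b,'8')):
    for uv in[(234,160),(401,160),(317,160)]: print(n,depthpts(d,[uv]))
print(a['pose'][:3,3],b['pose'][:3,3])
E
python3 meas.py
```

```text
nose tri (array([0.5617, 0.2761, 0.0521]), np.float64(0.0006522358310239232)) (array([0.5621, 0.2746, 0.0406]), np.float64(0.002176272041047529))
w8 [[0.4221 0.2432 0.052 ]
 [0.4213 0.3041 0.052 ]
 [0.5621 0.2762 0.052 ]
 [0.5059 0.2458 0.052 ]
 [0.4997 0.3057 0.052 ]] 
w7 [[0.4787 0.2446 0.052 ]
 [0.4787 0.3054 0.052 ]
 [0.5296 0.2467 0.052 ]
 [0.5296 0.306  0.052 ]
 [0.5614 0.276  0.052 ]]
w8 width 0.06093667147207424 len 0.1403876671524536 hd 1.0394797940125124 edge 0.8177560686166601 sides 1.7817263828656813 1.2100379472503673 centre [0.4919 0.2749 0.052 ]
w7 width 0.06085241187628396 0.05925133835354622 hd 0.6922505647030961 sides 2.396641168077601 0.5957886091057534
7 [[0.5511 0.2481 0.3477]]
7 [[0.5511 0.305  0.3472]]
7 [[0.5512 0.2763 0.3475]]
8 [[0.5382 0.2991 0.3465]]
8 [[0.538  0.3558 0.3459]]
8 [[0.5383 0.3272 0.3456]]
[0.5339 0.2766 0.4898] [0.5215 0.3277 0.4879]
```

```bash
python3 -c "
from h import *
goto(.4893,.275,.13,181.1)"
```

```text
t 6.85 shift cm [11.5839 -5.1625 21.8876] norm 25.296300977575328 roll -0.016927215174912632 cur psi -179.8698579884323 q6 est -61.762820844821675 F [ 0.1366 -0.5376 -2.0086] w 0.06010210246556953 [0.6056 0.3273 0.3485]
```

apply_moves(
  series=[
    {"jaw": 1,"x": 4,"y": -1.8,"z": 2,"roll": -0.017},
    {"jaw": 1,"x": 8,"y": -3.6,"z": 4,"roll": -0.017},
    {"jaw": 1,"x": 11.5,"y": -5.1,"z": 7,"roll": -0.017},
    {"jaw": 1,"x": 11.6,"y": -5.2,"z": 11,"roll": -0.017},
    {"jaw": 1,"x": 11.6,"y": -5.2,"z": 15,"roll": -0.017},
  ],
)

```text
clock: 7.35
eef_pos: [0.4896, 0.2735, 0.1999]
tool_rot: [[-1.0, -0.017, 0.001], [-0.017, 1.0, -0.0], [-0.001, -0.0, -1.0]]
wrist_force: [0.7, -0.6, -2.1]
grip_width: 0.0597
```

apply_moves(
  series=[
    {"jaw": 1,"x": 0,"y": 0,"z": 3,"roll": 0},
    {"jaw": 1,"x": 0,"y": 0,"z": 6,"roll": 0},
    {"jaw": 1,"x": 0,"y": 0,"z": 7,"roll": 0},
    {"jaw": 1,"x": 0,"y": 0,"z": 7,"roll": 0},
    {"jaw": 1,"x": 0,"y": 0,"z": 7,"roll": 0},
  ],
)

```text
clock: 7.85
eef_pos: [0.4911, 0.2751, 0.1315]
tool_rot: [[-1.0, -0.018, 0.001], [-0.018, 1.0, 0.0], [-0.001, 0.0, -1.0]]
wrist_force: [-0.8, -0.6, -2.0]
grip_width: 0.0598
```

```bash
python3 -c "
from h import *
goto(.4893,.275,.11,181.1)
d=grab('wrist'); save(d['img'],'w9.png')"
```

```text
t 7.85 shift cm [ 0.1867 -0.0039  2.1544] norm 2.162492049764408 roll -0.0014845232732379875 cur psi -178.98505691814546 q6 est -61.762820844821675 F [-0.751  -0.6405 -2.0033] w 0.05984807345601478 [0.4911 0.2751 0.1315]
```

View pics/w9.png

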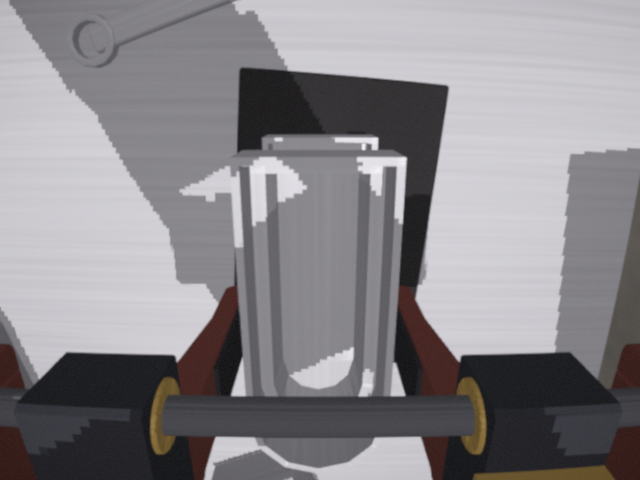

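```bash
python3 -c "
from h import *
d=load('wrist')
p=onplane(d,[(262.5,136),(378.5,136)],.052);print(p,p.mean(0))
q=onplane(d,[(231.5,156),(406,156)],.1315-.0016);print(q,q.mean(0), d['cx'])"
```

```text
[[0.4217 0.2447 0.052 ]
 [0.4206 0.3045 0.052 ]] [0.4211 0.2746 0.052 ]
[[0.4231 0.2441 0.1299]
 [0.422  0.303  0.1299]] [0.4226 0.2736 0.1299] 317.74766153238085
```

apply_moves(
  series=[
    {"jaw": 1,"x": 0.15,"y": 0.08,"z": 1,"roll": 0},
    {"jaw": 1,"x": 0.15,"y": 0.08,"z": 2,"roll": 0},
    {"jaw": 1,"x": 0.15,"y": 0.08,"z": 2.6,"roll": 0},
    {"jaw": 1,"x": 0.15,"y": 0.08,"z": 2.6,"roll": 0},
    {"jaw": 1,"x": 0.15,"y": 0.08,"z": 2.6,"roll": 0},
  ],
)

```text
clock: 8.4
eef_pos: [0.4887, 0.2759, 0.1044]
tool_rot: [[-1.0, -0.018, -0.0], [-0.018, 1.0, -0.0], [0.0, -0.0, -1.0]]
wrist_force: [-0.4, 0.3, -2.6]
grip_width: 0.0597
```

```bash
python3 -c "
from h import *
goto(.4893,.275,.08,181.1)
d=grab('wrist'); save(d['img'][100:300,200:440],'w10.png')
save(cv2.resize(d['img'][100:220,200:440],None,fx=3,fy=3,interpolation=cv2.INTER_CUBIC),'w10.png')
"
```

```text
t 8.4 shift cm [-0.0555 -0.0913  2.4412] norm 2.4435110728111904 roll -0.0009173455044358903 cur psi -178.95256002575954 q6 est -61.762820844821675 F [-0.408   0.2942 -2.5875] w 0.059672796159345766 [0.4887 0.2759 0.1044]
```

View pics/w10.png

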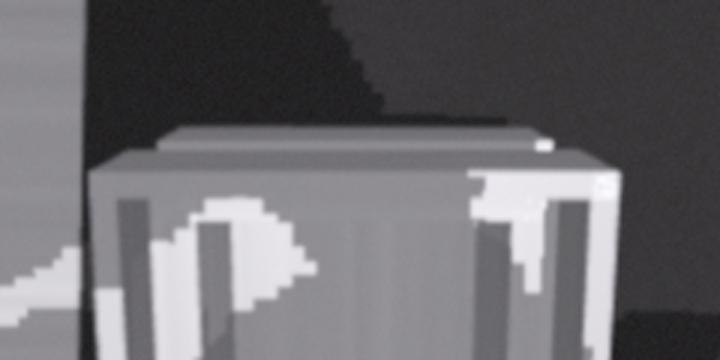

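apply_moves(
  series=[
    {"jaw": 1,"x": 0,"y": 0,"z": 0.5,"roll": 0},
    {"jaw": 1,"x": 0,"y": 0,"z": 1.0,"roll": 0},
    {"jaw": 1,"x": 0,"y": 0,"z": 1.3,"roll": 0},
    {"jaw": 1,"x": 0,"y": 0,"z": 1.3,"roll": 0},
  ],
)

```text
clock: 8.85
eef_pos: [0.4885, 0.2757, 0.091]
tool_rot: [[-1.0, -0.018, -0.001], [-0.018, 1.0, -0.001], [0.001, -0.0, -1.0]]
wrist_force: [0.4, 0.5, -2.5]
grip_width: 0.0599
```

No contact force, so the foot is inside the collar. I'll keep going down.

apply_moves(
  series=[
    {"jaw": 1,"x": 0,"y": 0,"z": 0.4,"roll": 0},
    {"jaw": 1,"x": 0,"y": 0,"z": 0.8,"roll": 0},
    {"jaw": 1,"x": 0,"y": 0,"z": 1.1,"roll": 0},
    {"jaw": 1,"x": 0,"y": 0,"z": 1.2,"roll": 0},
    {"jaw": 1,"x": 0,"y": 0,"z": 1.2,"roll": 0},
  ],
)

```text
clock: 9.35
eef_pos: [0.4888, 0.2759, 0.0797]
tool_rot: [[-1.0, -0.018, -0.0], [-0.018, 1.0, -0.0], [0.0, -0.0, -1.0]]
wrist_force: [0.0, 1.1, -2.5]
grip_width: 0.0599
```

apply_moves(
  series=[
    {"jaw": 1,"x": 0,"y": 0,"z": 0.1,"roll": 0},
    {"jaw": 1,"x": 0,"y": 0,"z": 0.2,"roll": 0},
    {"jaw": 1,"x": 0,"y": 0,"z": 0.2,"roll": 0},
  ],
)

```text
clock: 9.65
eef_pos: [0.4889, 0.2759, 0.0795]
tool_rot: [[-1.0, -0.018, 0.0], [-0.018, 1.0, 0.0], [-0.0, 0.0, -1.0]]
wrist_force: [-5.8, -2.8, 17.8]
grip_width: 0.06
```

apply_moves(
  series=[
    {"jaw": 0,"x": 0,"y": 0,"z": -0.1,"roll": 0},
    {"jaw": 0,"x": 0,"y": 0,"z": -0.2,"roll": 0},
    {"jaw": 0,"x": 0,"y": 0,"z": -0.2,"roll": 0},
    {"jaw": 0,"x": 0,"y": 0,"z": -0.2,"roll": 0},
    {"jaw": 0,"x": 0,"y": 0,"z": -0.2,"roll": 0},
  ],
)

```text
clock: 10.15
eef_pos: [0.4888, 0.2759, 0.0795]
tool_rot: [[-1.0, -0.018, -0.0], [-0.018, 1.0, -0.0], [0.0, -0.0, -1.0]]
wrist_force: [-0.3, -0.3, 0.0]
grip_width: 0.0878
```

apply_moves(
  series=[
    {"jaw": 0,"x": 0,"y": 0,"z": -2,"roll": 0},
    {"jaw": 0,"x": 0,"y": 0,"z": -6,"roll": 0},
    {"jaw": 0,"x": 0,"y": 0,"z": -10,"roll": 0},
    {"jaw": 0,"x": -2,"y": 0,"z": -14,"roll": 0},
    {"jaw": 0,"x": -5,"y": 0,"z": -17,"roll": 0},
  ],
)

```text
clock: 10.65
eef_pos: [0.5387, 0.2771, 0.2524]
tool_rot: [[-1.0, -0.019, 0.001], [-0.019, 1.0, 0.001], [-0.001, 0.001, -1.0]]
wrist_force: [-0.5, 0.1, -0.9]
grip_width: 0.0883
```

```bash
python3 -c "
from h import *
d=grab('wrist'); save(d['img'],'w11.png');np.savez('w11.npz',**d)
goto(.4893,.275,.08,181.1)
"
```

```text
t 10.7 shift cm [ 5.8837 -0.3201 17.6953] norm 18.650540909773596 roll -0.0010359732244470655 cur psi -178.95935689344938 q6 est -61.762820844821675 F [4.5818 1.1351 2.9267] w 0.08761093117784773 [0.5459 0.2784 0.2577]
```

View pics/w11.png

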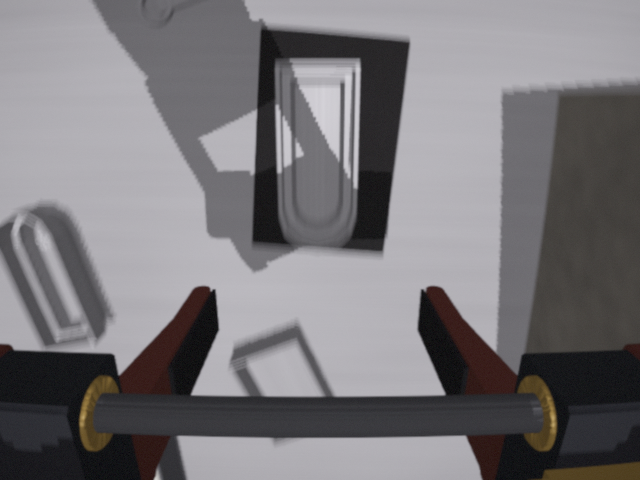

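The first tray is nested with its outline matching the base, rim corners at (276,58) and (361,58). Next is tray a.

apply_moves(
  series=[
    {"jaw": 0,"x": 0,"y": -3,"z": 0,"roll": 0.14},
    {"jaw": 0,"x": 0,"y": -6,"z": 0,"roll": 0.28},
    {"jaw": 0,"x": 0,"y": -10,"z": 0,"roll": 0.42},
    {"jaw": 0,"x": 0,"y": -14,"z": 0,"roll": 0.56},
    {"jaw": 0,"x": 0,"y": -18,"z": 0,"roll": 0.7},
  ],
)

```text
clock: 11.2
eef_pos: [0.5418, 0.0955, 0.2493]
tool_rot: [[-0.773, 0.634, -0.0], [0.634, 0.773, -0.0], [0.0, -0.0, -1.0]]
wrist_force: [0.8, -0.7, 0.0]
grip_width: 0.0878
```

apply_moves(
  series=[
    {"jaw": 0,"x": 0,"y": 0,"z": 0,"roll": 0.14},
    {"jaw": 0,"x": 0,"y": 0,"z": 0,"roll": 0.28},
    {"jaw": 0,"x": 0,"y": 0,"z": 0,"roll": 0.42},
    {"jaw": 0,"x": 0,"y": 0,"z": 0,"roll": 0.56},
    {"jaw": 0,"x": 0,"y": 0,"z": 0,"roll": 0.7},
  ],
)

```text
clock: 11.7
eef_pos: [0.5419, 0.0968, 0.2492]
tool_rot: [[-0.182, 0.983, -0.001], [0.983, 0.182, -0.0], [0.0, -0.001, -1.0]]
wrist_force: [-0.5, 0.3, 0.6]
grip_width: 0.0876
```

```bash
python3 -c "
from h import *
goto(.5425,.009,.25,10.2)
"
```

```text
t 11.7 shift cm [-8.6394 -1.5402 -0.0776] norm 8.775949564531611 roll 1.575798381583137 cur psi 100.48659662825938 q6 est 80.75044187279474 F [-0.5068  0.3176  0.6274] w 0.08761858461218898 [0.5419 0.0968 0.2492]
```

apply_moves(
  series=[
    {"jaw": 0,"x": -3,"y": -0.5,"z": 0,"roll": 0.14},
    {"jaw": 0,"x": -6,"y": -1,"z": 0,"roll": 0.28},
    {"jaw": 0,"x": -8.6,"y": -1.5,"z": 0,"roll": 0.42},
    {"jaw": 0,"x": -8.6,"y": -1.5,"z": 0,"roll": 0.56},
    {"jaw": 0,"x": -8.6,"y": -1.5,"z": 0,"roll": 0.7},
  ],
)

```text
clock: 12.2
eef_pos: [0.5433, 0.0086, 0.2492]
tool_rot: [[0.496, 0.869, -0.001], [0.869, -0.496, -0.0], [-0.0, -0.0, -1.0]]
wrist_force: [0.1, 0.2, -0.2]
grip_width: 0.0876
```

apply_moves(
  series=[
    {"jaw": 0,"x": 0,"y": 0,"z": 0,"roll": 0.14},
    {"jaw": 0,"x": 0,"y": 0,"z": 0,"roll": 0.28},
    {"jaw": 0,"x": 0,"y": 0,"z": 0,"roll": 0.42},
    {"jaw": 0,"x": 0,"y": 0,"z": 0,"roll": 0.56},
    {"jaw": 0,"x": 0,"y": 0,"z": 0,"roll": 0.7},
  ],
)

```text
clock: 12.7
eef_pos: [0.5433, 0.0096, 0.2492]
tool_rot: [[0.938, 0.347, -0.001], [0.347, -0.938, 0.0], [-0.001, -0.0, -1.0]]
wrist_force: [0.0, 0.1, -0.0]
grip_width: 0.0878
```

apply_moves(
  series=[
    {"jaw": 0,"x": 0,"y": 0,"z": 0,"roll": 0.1},
    {"jaw": 0,"x": 0,"y": 0,"z": 0,"roll": 0.175},
    {"jaw": 0,"x": 0,"y": 0,"z": 0,"roll": 0.175},
    {"jaw": 0,"x": 0,"y": 0,"z": 0,"roll": 0.175},
  ],
)

```text
clock: 13.1
eef_pos: [0.5434, 0.0096, 0.2494]
tool_rot: [[0.983, 0.186, -0.0], [0.186, -0.983, 0.0], [-0.0, -0.0, -1.0]]
wrist_force: [0.5, -0.3, 0.4]
grip_width: 0.0876
```

```bash
python3 -c "
from h import *
d=grab('wrist'); save(d['img'],'w12.png');np.savez('w12.npz',**d)
save(cv2.resize(d['img'][0:240,210:450],None,fx=2.5,fy=2.5,interpolation=cv2.INTER_CUBIC),'w12c.png')
goto(.5425,.009,.25,10.2)
"
```

```text
t 13.15 shift cm [-0.1057  0.041  -0.0534] norm 0.12528183863279313 roll 0.008602830160297503 cur psi 10.69290586005289 q6 est 80.75044187279474 F [-0.3025  0.0636 -0.2279] w 0.08800011352848806 [0.5435 0.0096 0.2495]
```

View pics/w12c.png

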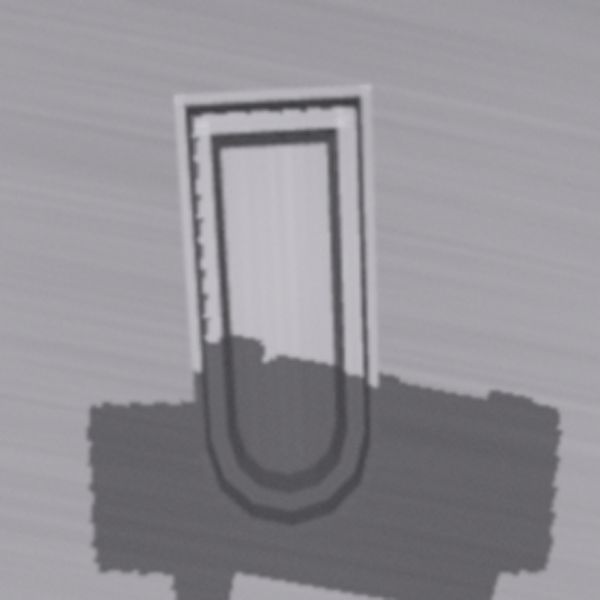

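```bash
python3 -c "
from h import *
b=dict(np.load('w12.npz'))
f=lambda u,v:(210+(u+.5)/2.5-.5,(v+.5)/2.5-.5)
p=onplane(b,[f(174,96),f(372,85),f(193,360),f(379,380)],.048);print(p)
h=lambda v:np.degrees(np.arctan2(v[1],v[0]))
m=(p[0]+p[1])/2
print(np.linalg.norm(p[0]-p[1]),h(p[2]-p[0]),h(p[3]-p[1]),h(p[0]-p[1])+90)
t=np.radians((h(p[2]-p[0])+h(p[3]-p[1]))/2);c=m+.07*np.array([np.cos(t),np.sin(t),0]);print(c,np.degrees(t))
goto(c[0]-.035,c[1]-.007,.17,np.degrees(t)+180)
"
```

```text
[[ 0.6707  0.0627  0.048 ]
 [ 0.685   0.0042  0.048 ]
 [ 0.5932  0.0436  0.048 ]
 [ 0.5981 -0.0167  0.048 ]]
0.060230071614917446 -166.1346705331046 -166.45077063131964 193.7614256506186
[0.6098 0.0169 0.048 ] -166.29272058221216
t 13.15 shift cm [3.0904 0.5523 7.9458] norm 8.54345554350007 roll -0.05261074346753036 cur psi 10.69290586005289 q6 est 77.2801603866227 F [-0.3025  0.0636 -0.2279] w 0.08800011352848806 [0.5435 0.0096 0.2495]
```

apply_moves(
  series=[
    {"jaw": 0,"x": 1.5,"y": 0.3,"z": 4,"roll": -0.05},
    {"jaw": 0,"x": 3,"y": 0.5,"z": 7.5,"roll": -0.05},
    {"jaw": 0,"x": 3,"y": 0.5,"z": 7.5,"roll": -0.05},
    {"jaw": 0,"x": 3,"y": 0.5,"z": 7.5,"roll": -0.05},
  ],
)

```text
clock: 13.55
eef_pos: [0.5734, 0.0102, 0.1743]
tool_rot: [[0.972, 0.233, -0.002], [0.233, -0.972, 0.0], [-0.002, -0.001, -1.0]]
wrist_force: [-0.7, -0.7, 0.5]
grip_width: 0.0879
```

```bash
python3 -c "
from h import *
d=grab('wrist'); save(d['img'],'w13.png');np.savez('w13.npz',**d)
save(cv2.resize(d['img'][0:300,180:460],None,fx=2,fy=2,interpolation=cv2.INTER_CUBIC),'w13c.png')
"
```

```text
(no output)
```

View pics/w13c.png

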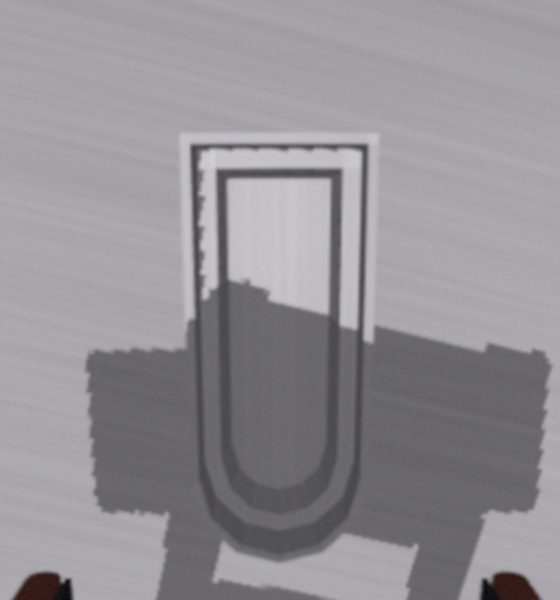

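```bash
python3 -c "
from h import *
a=dict(np.load('w12.npz'));b=dict(np.load('w13.npz'))
f=lambda u,v:(210+(u+.5)/2.5-.5,(v+.5)/2.5-.5)
g=lambda u,v:(180+(u+.5)/2-.5,(v+.5)/2-.5)
print(tri(a,f(174,96),b,g(180,133)),tri(a,f(372,85),b,g(379,133)))
p=onplane(b,[g(180,133),g(379,133),g(186,318),g(376,338)],.048);print(p)
h=lambda v:np.degrees(np.arctan2(v[1],v[0]))
m=(p[0]+p[1])/2
print(np.linalg.norm(p[0]-p[1]),h(p[2]-p[0]),h(p[3]-p[1]),h(p[0]-p[1])+90)
t=np.radians(h((p[2]+p[3])/2-m));t=np.radians((h(p[2]-p[0])+h(p[3]-p[1]))/2);c=m+.07*np.array([np.cos(t),np.sin(t),0]);print(c,np.degrees(t))
goto(c[0],c[1],.046,np.degrees(t)+180)
"
```

```text
(array([0.6718, 0.0638, 0.0392]), np.float64(0.00016450917706137567)) (array([0.6862, 0.0039, 0.0411]), np.float64(0.00016156540566270662))
[[ 0.6713  0.0628  0.048 ]
 [ 0.6853  0.0046  0.048 ]
 [ 0.6174  0.0495  0.048 ]
 [ 0.6253 -0.0108  0.048 ]]
0.05983133231419572 -166.18427093547822 -165.55762506568266 193.53707629410778
[0.6105 0.0166 0.048 ] -165.87094800058043
t 13.6 shift cm [ 3.6944  0.2247 12.9527] norm 13.471181248419166 roll -0.01127517799346458 cur psi 13.483031887135269 q6 est 77.42943335244695 F [ 0.6456 -0.3448  0.7096] w 0.08749365544172366 [0.574  0.0102 0.1755]
```

apply_moves(
  series=[
    {"jaw": 0,"x": 3.6,"y": 0.2,"z": 2,"roll": -0.004},
    {"jaw": 0,"x": 3.6,"y": 0.2,"z": 6,"roll": -0.004},
    {"jaw": 0,"x": 3.6,"y": 0.2,"z": 10,"roll": -0.004},
    {"jaw": 0,"x": 3.6,"y": 0.2,"z": 12.7,"roll": -0.004},
    {"jaw": 0,"x": 3.6,"y": 0.2,"z": 12.7,"roll": -0.004},
  ],
)

```text
clock: 14.1
eef_pos: [0.6077, 0.0166, 0.0463]
tool_rot: [[0.972, 0.237, -0.004], [0.237, -0.972, -0.0], [-0.004, -0.001, -1.0]]
wrist_force: [-1.6, -0.1, -0.2]
grip_width: 0.0878
```

apply_moves(
  series=[
    {"jaw": 1,"x": 0,"y": 0,"z": 0,"roll": 0},
    {"jaw": 1,"x": 0,"y": 0,"z": 0,"roll": 0},
    {"jaw": 1,"x": 0,"y": 0,"z": 0,"roll": 0},
    {"jaw": 1,"x": 0,"y": 0,"z": 0,"roll": 0},
    {"jaw": 1,"x": 0,"y": 0,"z": 0,"roll": 0},
  ],
)

```text
clock: 14.6
eef_pos: [0.6104, 0.0167, 0.0494]
tool_rot: [[0.972, 0.237, 0.002], [0.237, -0.972, 0.0], [0.002, 0.0, -1.0]]
wrist_force: [-1.9, 0.8, 8.4]
grip_width: 0.06
```

apply_moves(
  series=[
    {"jaw": 1,"x": 0,"y": 0,"z": -2,"roll": 0},
    {"jaw": 1,"x": 0,"y": 0,"z": -6,"roll": 0},
    {"jaw": 1,"x": 0,"y": 0,"z": -10,"roll": 0},
    {"jaw": 1,"x": 0,"y": 0,"z": -14,"roll": 0},
    {"jaw": 1,"x": 0,"y": 0,"z": -18,"roll": -0.1},
  ],
)

```text
clock: 15.1
eef_pos: [0.6089, 0.0166, 0.2294]
tool_rot: [[0.943, 0.334, -0.0], [0.334, -0.943, -0.0], [-0.0, -0.0, -1.0]]
wrist_force: [0.4, -0.8, -2.7]
grip_width: 0.0601
```

```bash
python3 -c "
from h import *
goto(.612,.277,.36,181.1)
"
```

```text
t 15.1 shift cm [  8.9792 -24.4469 -13.0599] norm 29.134795522643316 roll -2.8206985777181175 cur psi 19.485876218197827 q6 est -66.74780874019653 F [ 0.4215 -0.7846 -2.7451] w 0.06011805824930253 [0.6089 0.0166 0.2294]
```

apply_moves(
  series=[
    {"jaw": 1,"x": 1.2,"y": -3.2,"z": -2,"roll": -0.14},
    {"jaw": 1,"x": 2.5,"y": -6.8,"z": -4,"roll": -0.28},
    {"jaw": 1,"x": 3.8,"y": -10.4,"z": -6,"roll": -0.42},
    {"jaw": 1,"x": 5.2,"y": -14,"z": -8,"roll": -0.56},
    {"jaw": 1,"x": 6.5,"y": -17.6,"z": -10,"roll": -0.7},
  ],
)

```text
clock: 15.6
eef_pos: [0.6116, 0.2055, 0.3287]
tool_rot: [[0.502, 0.865, -0.0], [0.865, -0.502, -0.0], [-0.0, -0.0, -1.0]]
wrist_force: [0.6, -0.1, -3.2]
grip_width: 0.0597
```

```bash
python3 -c "
from h import *
goto(.612,.277,.36,181.1)
"
```

```text
t 15.6 shift cm [ 6.1972 -3.5604 -3.1285] norm 7.801831293768223 roll -2.1163272779631868 cur psi 59.84337890429957 q6 est -66.74780874019653 F [ 0.5956 -0.1106 -3.2155] w 0.059699221405341174 [0.6116 0.2055 0.3287]
```

apply_moves(
  series=[
    {"jaw": 1,"x": 2,"y": -1.2,"z": -1,"roll": -0.14},
    {"jaw": 1,"x": 4,"y": -2.4,"z": -2,"roll": -0.28},
    {"jaw": 1,"x": 6.2,"y": -3.5,"z": -3,"roll": -0.42},
    {"jaw": 1,"x": 6.2,"y": -3.5,"z": -3,"roll": -0.56},
    {"jaw": 1,"x": 6.2,"y": -3.5,"z": -3,"roll": -0.7},
  ],
)

```text
clock: 16.1
eef_pos: [0.613, 0.2763, 0.3579]
tool_rot: [[-0.174, 0.985, -0.0], [0.985, 0.174, -0.0], [-0.0, -0.0, -1.0]]
wrist_force: [0.1, 0.5, -2.5]
grip_width: 0.0599
```

apply_moves(
  series=[
    {"jaw": 1,"x": 0,"y": 0,"z": 0,"roll": -0.14},
    {"jaw": 1,"x": 0,"y": 0,"z": 0,"roll": -0.28},
    {"jaw": 1,"x": 0,"y": 0,"z": 0,"roll": -0.42},
    {"jaw": 1,"x": 0,"y": 0,"z": 0,"roll": -0.56},
    {"jaw": 1,"x": 0,"y": 0,"z": 0,"roll": -0.7},
  ],
)

```text
clock: 16.6
eef_pos: [0.6131, 0.2752, 0.3576]
tool_rot: [[-0.767, 0.642, -0.001], [0.642, 0.767, -0.0], [0.0, -0.001, -1.0]]
wrist_force: [-0.4, 0.0, -2.7]
grip_width: 0.0597
```

apply_moves(
  series=[
    {"jaw": 1,"x": 0,"y": 0,"z": 0,"roll": -0.14},
    {"jaw": 1,"x": 0,"y": 0,"z": 0,"roll": -0.28},
    {"jaw": 1,"x": 0,"y": 0,"z": 0,"roll": -0.42},
    {"jaw": 1,"x": 0,"y": 0,"z": 0,"roll": -0.56},
    {"jaw": 1,"x": 0,"y": 0,"z": 0,"roll": -0.7},
  ],
)

```text
clock: 17.1
eef_pos: [0.6131, 0.2752, 0.3576]
tool_rot: [[-1.0, -0.003, -0.001], [-0.003, 1.0, -0.0], [0.001, -0.0, -1.0]]
wrist_force: [0.5, -0.1, -2.3]
grip_width: 0.0597
```

apply_moves(
  series=[
    {"jaw": 1,"x": 0,"y": 0,"z": 0,"roll": -0.015},
    {"jaw": 1,"x": 0,"y": 0,"z": 0,"roll": -0.015},
    {"jaw": 1,"x": 0,"y": 0,"z": 0,"roll": -0.015},
  ],
)

```text
clock: 17.4
eef_pos: [0.6134, 0.2753, 0.3577]
tool_rot: [[-1.0, -0.009, -0.0], [-0.009, 1.0, -0.0], [0.0, -0.0, -1.0]]
wrist_force: [-1.0, 0.5, -2.1]
grip_width: 0.0599
```

```bash
python3 -c "
from h import *
d=grab('wrist'); save(d['img'],'w14.png');np.savez('w14.npz',**d)
save(cv2.resize(d['img'][0:200,220:420],None,fx=3,fy=3,interpolation=cv2.INTER_CUBIC),'w14c.png')
goto(.612,.277,.36,181.1)
"
```

```text
t 17.45 shift cm [ 0.142   0.1688 -0.2348] norm 0.3221712993962127 roll -0.009191407523459256 cur psi -179.426628858879 q6 est -66.74780874019653 F [-0.2362 -0.5281 -2.4486] w 0.05992738005091066 [0.6134 0.2753 0.3577]
```

View pics/w14c.png

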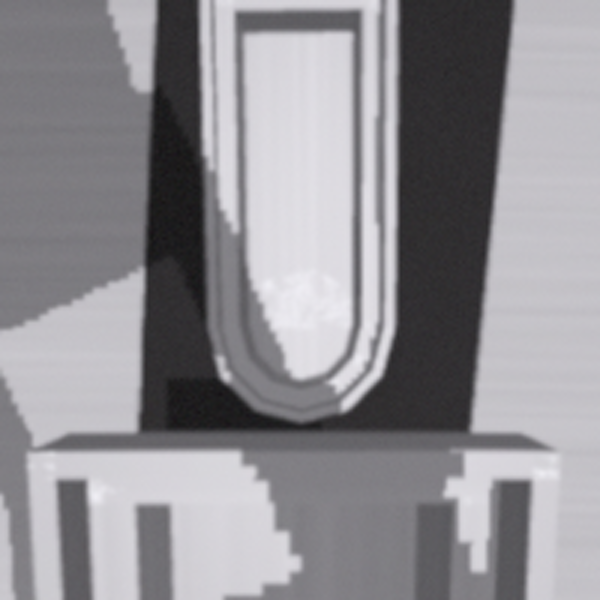

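apply_moves(
  series=[
    {"jaw": 1,"x": 0.5,"y": 3,"z": -1.5,"roll": -0.009},
    {"jaw": 1,"x": 1,"y": 5,"z": -3,"roll": -0.009},
    {"jaw": 1,"x": 1,"y": 5,"z": -3,"roll": -0.009},
    {"jaw": 1,"x": 1,"y": 5,"z": -3,"roll": -0.009},
  ],
)

```text
clock: 17.85
eef_pos: [0.6028, 0.3253, 0.3876]
tool_rot: [[-1.0, -0.021, 0.0], [-0.021, 1.0, -0.0], [-0.0, -0.0, -1.0]]
wrist_force: [-0.2, -0.5, -2.3]
grip_width: 0.0599
```

```bash
python3 -c "
from h import *
d=grab('wrist'); save(d['img'],'w15.png');np.savez('w15.npz',**d)
save(cv2.resize(d['img'][0:200,150:350],None,fx=3,fy=3,interpolation=cv2.INTER_CUBIC),'w15c.png')
goto(.612,.277,.36,181.1)
"
```

```text
t 17.9 shift cm [-0.8278 -4.7836  2.7021] norm 5.55604073683492 roll 0.001423967237951131 cur psi -178.81841268710056 q6 est -66.74780874019653 F [ 0.4422  0.3503 -2.3334] w 0.0597613122117825 [0.6028 0.3247 0.387 ]
```

View pics/w15c.png

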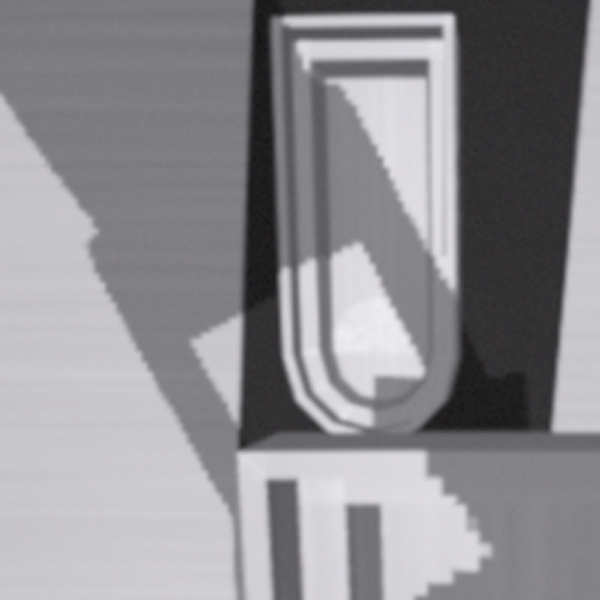

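Run:
```python
from h import *
a=dict(np.load('w14.npz'));b=dict(np.load('w15.npz'))
f7=lambda u,v:(220+(u+.5)/3-.5,(v+.5)/3-.5)
f8=lambda u,v:(150+(u+.5)/3-.5,(v+.5)/3-.5)
h=lambda v:np.degrees(np.arctan2(v[1],v[0]))
print('nose tri',tri(a,f7(302,423),b,f8(373,436)))
z=.078
pb=onplane(b,[f8(270,16),f8(457,14),f8(373,436),f8(281,330),f8(459,300)],z)
pa=onplane(a,[f7(200,60),f7(399,60),f7(210,330),f7(396,320),f7(302,423)],z)
m=(pb[0]+pb[1])/2
print(pb,pa)
print('width',np.linalg.norm(pb[0]-pb[1]),np.linalg.norm(pa[0]-pa[1]),'len',np.linalg.norm(pb[2]-m),'hd',h(pb[2]-m),h(pb[0]-pb[1])+90,h(pb[3]-pb[0]),h(pb[4]-pb[1]),h(pa[2]-pa[0]),h(pa[3]-pa[1]),h(pa[4]-m),'c',(m+pb[2])/2,(m+pa[4])/2)
q=onplane(a,[f7(28,451),f7(560,451)],.3577-.0014);print('held',q,q.mean(0)-[.6134,.2753,0])
```

```text
nose tri (array([0.5601, 0.2765, 0.072 ]), np.float64(0.0026003685295252965))
[[0.421  0.2433 0.078 ]
 [0.4198 0.305  0.078 ]
 [0.5583 0.277  0.078 ]
 [0.5223 0.2451 0.078 ]
 [0.5113 0.3069 0.078 ]] [[0.45   0.2438 0.078 ]
 [0.4494 0.3053 0.078 ]
 [0.5315 0.2465 0.078 ]
 [0.5277 0.3066 0.078 ]
 [0.561  0.2766 0.078 ]]
width 0.061679679084650225 0.061470738956721185 len 0.13789348381317623 hd 1.1756665590773903 1.1632408950446234 1.019542824880655 1.1970578695398308 1.8672916385325657 0.9507530713512978 1.0077115688212768 c [0.4894 0.2755 0.078 ] [0.4907 0.2754 0.078 ]
held [[0.5431 0.2442 0.3563]
 [0.5425 0.3037 0.3563]] [-0.0706 -0.0013  0.3563]
```

Run:
```python
from h import *
b=dict(np.load('w15.npz'))
D=b['depth']
f8=lambda u,v:(150+(u+.5)/3-.5,(v+.5)/3-.5)
for n,u,v in[('rim',360,20),('rim',453,150),('rim',276,150),('mat',520,200),('table',60,400),('floor',380,300)]:
    x,y=f8(u,v);x=int(round(x));y=int(round(y))
    print(n,[depthpts(b,[(x+i,y)])[0,2].round(4) for i in(-1,0,1)])
goto(.491,.2755,.16,181.1)
```

```text
rim [np.float64(0.0778), np.float64(0.0779), np.float64(0.0768)]
rim [np.float64(0.0769), np.float64(0.0779), np.float64(0.0622)]
rim [np.float64(0.0028), np.float64(0.0762), np.float64(0.0775)]
mat [np.float64(0.0036), np.float64(0.0036), np.float64(0.0032)]
table [np.float64(-0.0008), np.float64(0.002), np.float64(-0.0004)]
floor [np.float64(0.0328), np.float64(0.0329), np.float64(0.032)]
t 17.9 shift cm [11.2583 -4.6666 22.7107] norm 25.77409343390851 roll 0.001423967237951131 cur psi -178.81841268710056 q6 est -61.80322592957843 F [ 0.4422  0.3503 -2.3334] w 0.0597613122117825 [0.6028 0.3247 0.387 ]
```

The rim of the nested tray is at 0.0778 m on every side, so it is seated flat. Now I'll bring in the second one.

apply_moves(
  series=[
    {"jaw": 1,"x": 4,"y": -1.7,"z": 2,"roll": 0},
    {"jaw": 1,"x": 8,"y": -3.4,"z": 4,"roll": 0},
    {"jaw": 1,"x": 11.3,"y": -4.7,"z": 7,"roll": 0},
    {"jaw": 1,"x": 11.3,"y": -4.7,"z": 11,"roll": 0},
    {"jaw": 1,"x": 11.3,"y": -4.7,"z": 15,"roll": 0},
  ],
)

```text
clock: 18.4
eef_pos: [0.4901, 0.2744, 0.2368]
tool_rot: [[-1.0, -0.02, 0.001], [-0.02, 1.0, 0.0], [-0.001, 0.0, -1.0]]
wrist_force: [0.6, 0.5, -1.8]
grip_width: 0.0595
```

apply_moves(
  series=[
    {"jaw": 1,"x": 0,"y": 0,"z": 3,"roll": 0},
    {"jaw": 1,"x": 0,"y": 0,"z": 6,"roll": 0},
    {"jaw": 1,"x": 0,"y": 0,"z": 7.7,"roll": 0},
    {"jaw": 1,"x": 0,"y": 0,"z": 7.7,"roll": 0},
    {"jaw": 1,"x": 0,"y": 0,"z": 7.7,"roll": 0},
  ],
)

```text
clock: 18.9
eef_pos: [0.491, 0.2752, 0.1606]
tool_rot: [[-1.0, -0.02, -0.001], [-0.02, 1.0, -0.001], [0.001, -0.001, -1.0]]
wrist_force: [1.4, -0.3, -2.2]
grip_width: 0.0598
```

```bash
python3 -c "
from h import *
goto(.491,.2755,.13,181.1)
d=grab('wrist'); save(cv2.resize(d['img'][100:220,200:440],None,fx=3,fy=3,interpolation=cv2.INTER_CUBIC),'w16.png')"
```

```text
t 18.9 shift cm [-0.0011  0.0319  3.0595] norm 3.0596676520640385 roll 0.000988043886811261 cur psi -178.84338925531205 q6 est -61.80322592957843 F [ 1.4282 -0.2697 -2.2366] w 0.05981863461932922 [0.491  0.2752 0.1606]
```

View pics/w16.png

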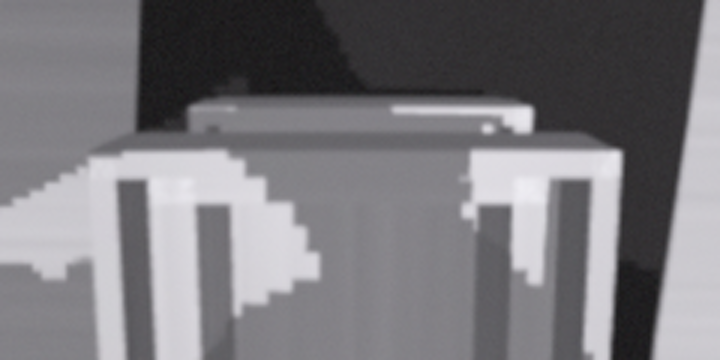

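```bash
python3 -c "
from h import *
d=load('wrist'); f=lambda u,v:(200+(u+.5)/3-.5,100+(v+.5)/3-.5)
p=onplane(d,[f(187,104),f(534,105)],.078);print(p,p.mean(0))
q=onplane(d,[f(89,152),f(623,151)],.1606-.0014);print(q,q.mean(0))"
```

```text
[[0.4209 0.2439 0.078 ]
 [0.4198 0.3044 0.078 ]] [0.4203 0.2741 0.078 ]
[[0.4212 0.2434 0.1592]
 [0.4198 0.3032 0.1592]] [0.4205 0.2733 0.1592]
```

apply_moves(
  series=[
    {"jaw": 1,"x": 0,"y": 0.06,"z": 2,"roll": 0},
    {"jaw": 1,"x": 0,"y": 0.06,"z": 3,"roll": 0},
    {"jaw": 1,"x": 0,"y": 0.06,"z": 3.6,"roll": 0},
    {"jaw": 1,"x": 0,"y": 0.06,"z": 4.2,"roll": 0},
    {"jaw": 1,"x": 0,"y": 0.06,"z": 4.2,"roll": 0},
  ],
)

```text
clock: 19.45
eef_pos: [0.4908, 0.2764, 0.1184]
tool_rot: [[-1.0, -0.021, -0.001], [-0.021, 1.0, -0.0], [0.001, -0.0, -1.0]]
wrist_force: [-0.5, -0.3, -2.1]
grip_width: 0.0595
```

apply_moves(
  series=[
    {"jaw": 1,"x": 0,"y": 0,"z": 0.5,"roll": 0},
    {"jaw": 1,"x": 0,"y": 0,"z": 0.9,"roll": 0},
    {"jaw": 1,"x": 0,"y": 0,"z": 1.2,"roll": 0},
    {"jaw": 1,"x": 0,"y": 0,"z": 1.3,"roll": 0},
    {"jaw": 1,"x": 0,"y": 0,"z": 1.3,"roll": 0},
  ],
)

```text
clock: 19.95
eef_pos: [0.4909, 0.2765, 0.1056]
tool_rot: [[-1.0, -0.021, -0.0], [-0.021, 1.0, -0.0], [0.0, -0.0, -1.0]]
wrist_force: [0.9, 0.1, -2.1]
grip_width: 0.06
```

apply_moves(
  series=[
    {"jaw": 1,"x": 0,"y": 0,"z": 0.1,"roll": 0},
    {"jaw": 1,"x": 0,"y": 0,"z": 0.2,"roll": 0},
    {"jaw": 1,"x": 0,"y": 0,"z": 0.2,"roll": 0},
  ],
)

```text
clock: 20.25
eef_pos: [0.4911, 0.2765, 0.1054]
tool_rot: [[-1.0, -0.021, 0.0], [-0.021, 1.0, 0.0], [-0.0, 0.0, -1.0]]
wrist_force: [-5.0, -2.1, 15.0]
grip_width: 0.0595
```

Contact came at 0.1054, exactly the seat height. Releasing and rising.

apply_moves(
  series=[
    {"jaw": 0,"x": 0,"y": 0,"z": -0.1,"roll": 0},
    {"jaw": 0,"x": 0,"y": 0,"z": -0.2,"roll": 0},
    {"jaw": 0,"x": 0,"y": 0,"z": -0.2,"roll": 0},
    {"jaw": 0,"x": 0,"y": 0,"z": -0.2,"roll": 0},
    {"jaw": 0,"x": 0,"y": 0,"z": -0.2,"roll": 0},
  ],
)

```text
clock: 20.75
eef_pos: [0.4909, 0.2765, 0.1055]
tool_rot: [[-1.0, -0.021, -0.0], [-0.021, 1.0, -0.0], [0.0, -0.0, -1.0]]
wrist_force: [1.0, 0.3, -0.3]
grip_width: 0.0877
```

apply_moves(
  series=[
    {"jaw": 0,"x": 0,"y": 0,"z": -2,"roll": 0},
    {"jaw": 0,"x": 0,"y": 0,"z": -6,"roll": 0},
    {"jaw": 0,"x": 0,"y": 0,"z": -10,"roll": 0},
    {"jaw": 0,"x": -2,"y": 0,"z": -14,"roll": 0},
    {"jaw": 0,"x": -6,"y": 0,"z": -16,"roll": 0},
  ],
)

```text
clock: 21.25
eef_pos: [0.5508, 0.2784, 0.2696]
tool_rot: [[-1.0, -0.023, 0.003], [-0.023, 1.0, 0.002], [-0.003, 0.002, -1.0]]
wrist_force: [2.1, 0.7, 0.3]
grip_width: 0.0876
```

apply_moves(
  series=[
    {"jaw": 0,"x": -2,"y": 0,"z": -2,"roll": 0},
    {"jaw": 0,"x": -2,"y": 0,"z": -3,"roll": 0},
    {"jaw": 0,"x": -2,"y": 0,"z": -3,"roll": 0},
    {"jaw": 0,"x": -2,"y": 0,"z": -3,"roll": 0},
  ],
)

```text
clock: 21.65
eef_pos: [0.5695, 0.2779, 0.2945]
tool_rot: [[-1.0, -0.021, -0.002], [-0.021, 1.0, -0.001], [0.002, -0.001, -1.0]]
wrist_force: [0.4, -0.4, -0.8]
grip_width: 0.0878
```

```bash
python3 -c "
from h import *
d=grab('wrist'); save(d['img'],'w17.png');np.savez('w17.npz',**d)
o=bot.get_obs();print(o['clock'],o['eef_pos'],o['wrist_force'],o['grip_width'])
s=grab('scene'); save(s['img'],'scene1.png')
"
```

```text
21.7 [0.5693 0.2779 0.2942] [ 0.2077 -1.22   -0.0149] 0.08784505813911449
```

View pics/w17.png

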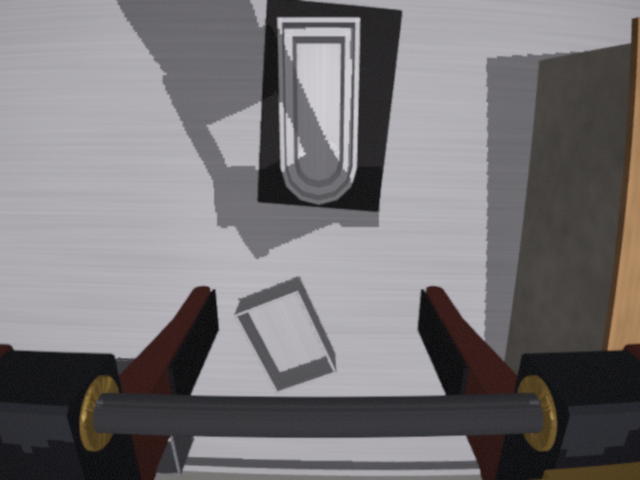

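View pics/scene1.png

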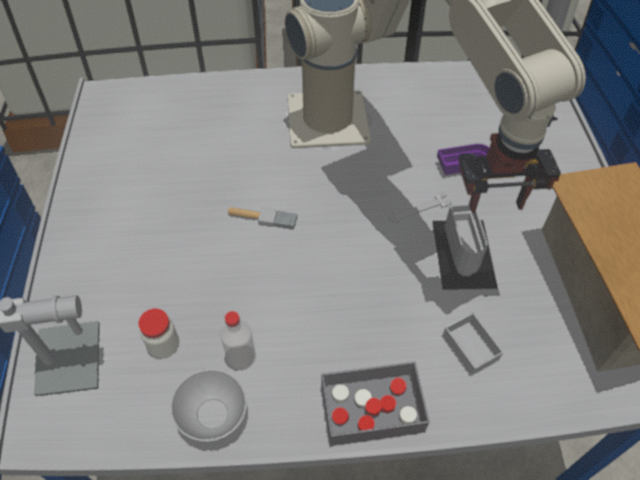

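Run:
```python
from h import *
b=dict(np.load('w17.npz'))
Y,X=np.mgrid[10:215,265:375]; uv=np.c_[X.ravel(),Y.ravel()]
P=depthpts(b,uv); m=(P[:,2]>.095)
R=P[m]; A=np.c_[R[:,:2],np.ones(len(R))]; c=np.linalg.lstsq(A,R[:,2],rcond=None)[0]
print(len(R),'rim z median',np.median(R[:,2]),'tilt deg',np.degrees(np.arctan(c[:2])),'extent',R.min(0),R.max(0))
(cx,cy),sz,an=cv2.minAreaRect((R[:,:2]*1000).astype(np.float32));print(cx,cy,sz,an)
s0=np.array(cv2.imread('pics/scene0.png'),int);s1=np.array(cv2.imread('pics/scene1.png'),int)
for n,(x0,y0,x1,y1) in dict(sq=(440,310,505,375),bottle=(218,308,258,372),jar=(135,305,180,360),brush=(225,203,300,230)).items():
    print(n,np.abs(s0-s1)[y0:y1,x0:x1].mean())
```

```text
2623 rim z median 0.10328603006573062 tilt deg [1.4994 0.2052] extent [0.42  0.244 0.095] [0.5599 0.3066 0.4343]
490.2333068847656 275.7396240234375 (139.3553466796875, 60.57542037963867) 1.2435556650161743
sq 5.025009861932939
bottle 7.082291666666666
jar 4.888215488215488
brush 5.889382716049383
```

Run:
```python
from h import *
b=dict(np.load('w17.npz'))
Y,X=np.mgrid[10:215,265:375]; uv=np.c_[X.ravel(),Y.ravel()]
P=depthpts(b,uv); R=P[(P[:,2]>.095)&(P[:,2]<.115)]
for n,m in dict(square=R[:,0]<.425,nose=R[:,0]>.545,left=R[:,1]>.3,right=R[:,1]<.25).items(): print(n,np.median(R[m,2]),m.sum())
o,n=[load('scene')['img'],cv2.cvtColor(cv2.imread('pics/scene0.png'),cv2.COLOR_BGR2RGB)]
for k,(x0,y0,x1,y1) in dict(sq=(430,300,515,385),bottle=(210,300,268,380),jar=(125,295,190,370),brush=(215,195,310,240),wrench=(380,188,436,228),purple=(430,140,460,180)).items():
    f=lambda i:np.float32(cv2.cvtColor(i[y0:y1,x0:x1],cv2.COLOR_RGB2GRAY))
    print(k,cv2.phaseCorrelate(f(o),f(n)))
```

```text
square 0.10306967720240268 568
nose 0.10302748453925337 387
left 0.1033408212537596 823
right 0.10337046430534824 783
sq ((-0.011854025862575668, -0.000533701122165553), 0.8860464816623264)
bottle ((0.087461060435011, 0.1703877869285364), 0.7402760054667791)
jar ((0.03984977177331217, 0.4739475913863558), 1.0705540660575583)
brush ((-0.01439936359519578, 0.5806661767622998), 0.9537847810321384)
wrench ((-0.10746706449294052, 0.11404067097705806), 0.6084020058314006)
purple ((0.08492453850611703, -0.28227396176075814), 1.0283956225713093)
```

The stack is level: rim at 103 mm on all four sides (104 expected). Everything else on the table is within a pixel of its starting position.

```bash
python3 -c "
from cell import bot
print(bot.finish_job())"
```

```text
the job is handed in; nothing more can be done
None
```

I nested both steel trays from the bare table into the one on the mat. Each was turned about half a turn so its nose matches the base. I released both, moved the arm clear and handed the job in at about 22 s.

**Seating:** each tray made contact at its calculated seat height (TCP at 79.5 mm, then 105.4 mm). The final depth image puts the top rim at 103.0–103.4 mm at the square end, the nose and both sides, against 104 mm expected. The stack's outline measures 139 × 61 mm at 1.2°, and the base was at about 1.1°.

**Other things on the table:** the square tray, bottle, jar, brush, wrench and purple look-alike all show shifts under one pixel between the first and last scene pictures. The arm never came near any of them at low height.

**Checks that disagreed:**
- The two-view height of the second tray's rim came out at 39–41 mm instead of 48, because the two views were too close together. I trusted 48 mm because the 60 mm width matched in both views.
- One early cross-check of the base nose height read 41 mm, while the better pair of views gave 52 mm, as expected.
- The first nested tray's rim measured about 1.5 mm too wide in pixels, but depth confirmed it was at the right height.

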